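Sort hollow grate risers from solid press weights

ROBOT

A 7-joint arm with a two-finger parallel gripper is mounted at the origin on the work surface. World frame = base frame: x ahead of the robot, y to its left, z up, the work surface at z = 0. Lengths are in m, angles in rad, forces in N, time in s.
With the tool pointing down it reaches from about 0.4 to 0.85 m from the base axis. Payload 4.5 kg.
Tool frame: the origin (TCP) lies between the finger pads; the fingertips stand 11 mm ahead of it and the grasp point (between the pads) lies 8 mm behind it (r.nose_length is the distance from the TCP to the fingertips, in m); z points along the fingers, y is the line along which they close (so a half turn about z gives the same grasp; the last joint's range is limited). The gripper opens to 88 mm and grips with 3 to 60 N. Pads are 18 mm wide; open, the fingers measure 123 mm over their backs; the gripper's body (75 mm by 187 mm) begins 45 mm behind the grasp point.
Start: joints at [1.179, 0.689, -0.195, 1.565, 0.157, 0.902, -0.215], TCP at [0.258, -0.569, 0.25] pointing down, gripper open.
Joint ranges: [-3.01, 3.01], [-0.46, 2.08], [-1.47, 1.51], [0.13, 2.56], [-1, 4.14], [0.04, 2.09], [-2.66, 2.66]. Speed limits (rad/s): [2.57, 2.57, 3.14, 3.14, 3.14, 3.14, 3.14].

INTERFACE

Orientations are given as a unit quaternion [x, y, z, w].
In Python, from plant import get_state, snapshot, camera_model, r gives the robot as it stands.
- The arm moves only by the shell command python3 -m inch 'ROWS' [FORCE]. ROWS is text: rows parted by semicolons, each of 7 numbers parted by spaces: the opening, from -1 (shut) to 1 (fully open), then the shift along the tool's x, y, z in m, then the turn, a rotation vector about the tool's x, y, z in rad. A call has 1 to 20 rows; each row shifts and turns the commanded pose from where the row before left it, along the tool's axes as they then stand; what a row does not reach is not made up. A row lasts 1/12 s, in which the tool goes at most 41.7 mm and 7.16 degrees, less where a joint would pass 70% of its speed; a pose out of reach is approached as far as the arm can. A call is refused whole if a number of a shift passes 0.0417 or a number of a turn 0.125, either way. A call with a gripper value outside its range is refused whole. The fingers move at their own pace and stop on an object; FORCE is the grip in N (left out, the last holds). Time passes only in rows, so rows that do not move let the fingers close. It gives the time, the measured TCP pose, the force, the opening and the grip force at its end, in the units of the state.
- get_state(): the state, without advancing time (a new reading comes with each control period).
- snapshot(name): name is "scene" or "side" or "wrist"; returns (picture, depth): 480x640x3 uint8, red, green, blue; 480x640 float32, m along the optical axis (not along the pixel's ray), 0 where there is no reading.
- camera_model(name): a dict with "intrinsics" (3x3 intrinsics, pixels), "dist" ([k1, k2, p1, p2, k3] as OpenCV has them; the pictures are not rectified), "view" (4x4, takes a point from world to camera coordinates). Camera axes: x right, y down, z forward; pixel columns grow to the right and rows downward; lengths in m; the calibration is good to about 2 mm. A picture is of the moment at which its call begins: read the wrist's pose just before it. camera_model takes no time and is no camera call; for the wrist camera it gives the pose at the moment of the call.
- r.finish_job(): hands the job in; it is judged then, once.
The state is a dict: "clock": time; "q": joint angles; "qd": joint speeds; "joint_torque": joint torques, N m; "tool_pos": TCP position; "eef_rot": TCP orientation; "contact_force": force on the tool from outside, world axes, zero at the start; "moment": the same for the moment, N m; "opening": opening from 0.0 (shut) to 1.0 (fully open); "finger_force": force on a finger pad.
Only numpy, scipy, OpenCV 4.12 (cv2) and the standard library are available. Lean on these libraries where they do the work, as an engineer would, in place of code of your own. Each camera call takes 0.05 s, during which the arm holds its last target. There are 200 camera calls.

TASK

The bars on the sloping rack look alike, but some are hollow grate risers and some are solid press weights: lift each one to feel which it is, then lay the solid ones flat on the bottom of the aluminium pan and the hollow ones flat on the bottom of the wooden crate. Set them down gently, side by side and not stacked, without dropping them, and leave everything else on the counter where it is.

Things in the scene. Friction and masses are not known exactly. Their poses are not given: they have to be found in the camera images.
- bar_a: Capped square aluminium bar, 140 mm long, 36 x 36 mm, red end bands. All three look alike and the letter tells nothing: each is hollow (0.10 to 0.15 kg) or solid (0.42 to 0.57 kg), both kinds occur, and only lifting tells. Starts in any of the three rack lanes. Origin at its centre, x along it (up the slope at the start), y across, z out of the slope.
- bar_b: Capped square aluminium bar, 140 mm long, 36 x 36 mm, red end bands. All three look alike and the letter tells nothing: each is hollow (0.10 to 0.15 kg) or solid (0.42 to 0.57 kg), both kinds occur, and only lifting tells. Starts in any of the three rack lanes. Origin at its centre, x along it (up the slope at the start), y across, z out of the slope.
- bar_c: Capped square aluminium bar, 140 mm long, 36 x 36 mm, red end bands. All three look alike and the letter tells nothing: each is hollow (0.10 to 0.15 kg) or solid (0.42 to 0.57 kg), both kinds occur, and only lifting tells. Starts in any of the three rack lanes. Origin at its centre, x along it (up the slope at the start), y across, z out of the slope.
- rack: Black steel rack, fixed, 260 mm wide (y), 244 mm high. Origin on the counter; +x is its far side, away from the robot. Three bars lie side by side at y about -80, 0, +80 mm, centres at x 0, z 95 mm, sloping 35 degrees, far end high. Each rests on two 20 mm wide cross strips 48 mm either side of its centre; it is open beneath the middle.
- rack_stop (a point): Middle of the rack's stop strip against the bars' low ends; it stands 14 mm above the bars' undersides, so first lift a bar some 30 mm square to the slope, then bring it out towards the robot, not straight up into the shelf. Axes are the rack's.
- rack_shelf (a point): Middle of the near edge of the wire shelf over the bars, 240 mm above the counter, 20 mm on the robot's side of the bars' centres; the shelf runs 132 mm back from here. The gripper must come in under this edge from the robot's side, leaning about 35 degrees: fingers square to the bar, pointing down and away from the robot. Axes are the rack's.
- pan_floor (a point): Centre of the inner floor of the empty aluminium pan, for solid bars: 230 mm (x) by 240 mm (y) outside, 4 mm walls with a flat rim to 252 x 262 mm, rim 46 mm above the counter; floor 5 mm above the counter. Fixed, left or right of the rack. Two bars fit side by side along x, at y -50 and +50 mm, with room for the fingers.
- pan: The same aluminium pan; origin on the counter under its centre, x and y along its sides.
- crate_floor (a point): Centre of the inner floor of the open wooden crate, for hollow bars: 230 mm (x) by 240 mm (y) outside, 10 mm walls, rim 45 mm above the counter; floor 10 mm above the counter. Fixed, left or right of the rack. Two bars fit side by side along x, at y -50 and +50 mm, with room for the fingers.
- crate: The same wooden crate; origin on the counter under its centre, x and y along its sides.
- tongs: Stainless tongs lying on the counter near the robot, 245 mm long, 80 mm wide, 12 mm high; bystander. Origin at its middle, x along it.
- spoon_rest: Blue ceramic spoon rest, 110 mm dish with a 50 mm tab, 18 mm high; bystander. Origin under the dish's centre.
- canister: Clear acrylic canister with white clip-on lid, 106 mm across, 146 mm high; bystander. Origin under its centre.
- sauce: Amber sauce bottle, 62 mm across, 170 mm high; bystander. Origin under its centre.
- rub_jar: Spice-rub jar, 66 mm across, 90 mm high; bystander. Origin under its centre.
Not all that is in view belongs to the job. Leave any orange look-alike of the bar_c alone. What is shaped like the bar_a but blue is not meant.

How it is judged:
By the outcome, as a careful person would: the job done as asked, in the order asked, and still so for the second after the job is handed in, with the robot touching nothing.
It also fails if it takes over 72 s, if anything falls off the work surface, if the arm or the gripper's body presses on something with over 40 N, if the wrist force passes 120 N, or if a joint passes its speed limit or range.

## Working session

There is one attempt and no reset: what is moved stays moved. The work goes in short steps, Python scripts to look and compute and a shell command to move; the robot and the scene stay as the last step left them, time stands still between calls to the robot, and variables do not carry over. Pictures are saved under pics/ and viewed, at most 10 in all, crops included, and the job is handed in when it is done.

```bash
ls; mkdir -p pics
python3 - <<'E'
from plant import *
import cv2,numpy as np
s=get_state();print(s)
for n in("scene","side"):
    p,d=snapshot(n);cv2.imwrite(f"pics/{n}0.png",p[:,:,::-1]);np.savez(f"{n}0.npz",p=p,d=d,**camera_model(n))
    m=camera_model(n);print(m)
E
```

```text
pics
{'clock': 0.0, 'q': array([ 1.17881053,  0.68997577, -0.19452616,  1.5663593 ,  0.15729051,
        0.90247344, -0.21511626]), 'qd': array([ 1.33014316e-03,  1.82222648e-04,  2.21889167e-04, -5.71365686e-04,
        7.42191494e-04,  7.55476737e-05, -4.77406091e-04]), 'joint_torque': array([ 6.31807507e-04, -5.27558899e+01, -1.26652323e+00, -1.53425539e+01,
       -5.26290864e-02,  6.76608615e-03,  1.97446166e-04]), 'tool_pos': array([ 0.25785903, -0.56865266,  0.24891137]), 'eef_rot': array([ 9.77415594e-01,  2.11324217e-01, -2.48868433e-04, -8.77690789e-04]), 'contact_force': array([0.2204205 , 1.33384467, 0.3745727 ]), 'moment': array([-0.0451104 , -0.0109494 , -0.00600055]), 'finger_force': 0.0, 'opening': 1.0009391328124875}
{'intrinsics': array([[446.2224996 ,   0.        , 320.76770942],
       [  0.        , 446.2224996 , 238.32267648],
       [  0.        ,   0.        ,   1.        ]]), 'dist': array([-0.02551916,  0.        ,  0.        ,  0.        ,  0.        ]), 'view': array([[ 0.45192284,  0.89204933,  0.0037057 , -0.23495599],
       [ 0.75693765, -0.3812689 , -0.53073479, -0.32875782],
       [-0.47202874,  0.24265616, -0.84752985,  1.63873727],
       [ 0.        ,  0.        ,  0.        ,  1.        ]])}
{'intrinsics': array([[447.51108435,   0.        , 318.47858238],
       [  0.        , 447.51108435, 236.09543655],
       [  0.        ,   0.        ,   1.        ]]), 'dist': array([-0.00376071,  0.        ,  0.        ,  0.        ,  0.        ]), 'view': array([[-0.8507266 , -0.52511483, -0.02277428,  0.47016679],
       [-0.26120507,  0.45997805, -0.84864133,  0.2910828 ],
       [ 0.45610982, -0.716013  , -0.52847822,  1.14352173],
       [ 0.        ,  0.        ,  0.        ,  1.        ]])}
```

View pics/scene0.png

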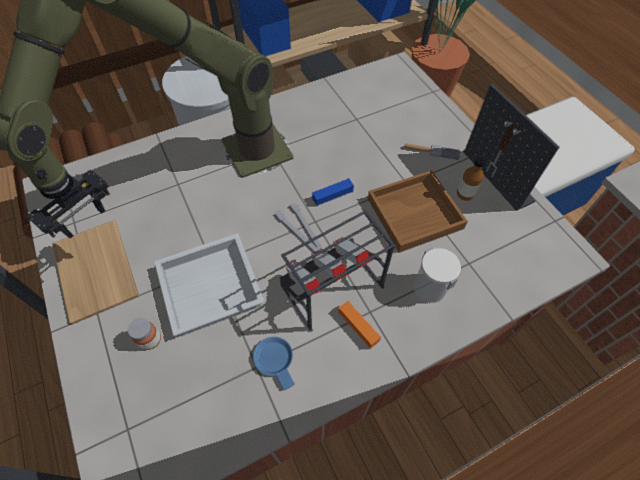

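View pics/side0.png

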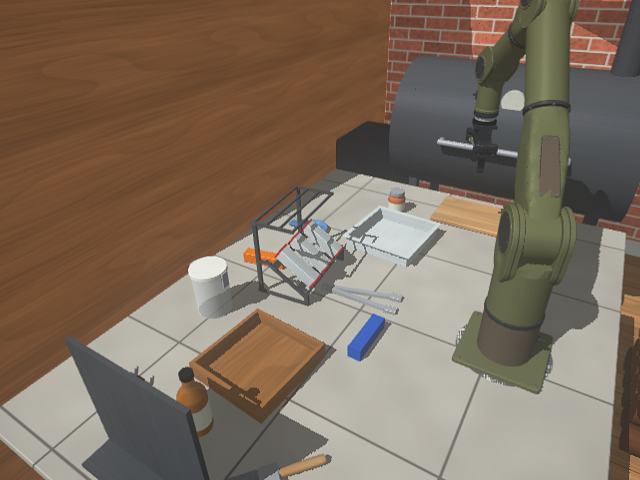

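The scene picture shows three silver bars with red bands in the rack at (312,283), (340,270) and (362,257). The look-alikes to leave alone are the orange bar at (360,325) and the blue bar at (333,192). The pan is at (207,285), the crate at (417,210) and the tongs at (300,225). I choose the three bars in the rack.

```bash
cat > h.py <<'E'
import numpy as np,cv2
from scipy.spatial.transform import Rotation as R
def cloud(d,K,dist,V):
    v,u=np.mgrid[0:480,0:640]
    n=cv2.undistortPoints(np.stack([u,v],-1).reshape(-1,1,2).astype(float),K,dist).reshape(480,640,2)
    P=np.dstack([n[...,0]*d,n[...,1]*d,d])
    Vi=np.linalg.inv(V)
    W=P@Vi[:3,:3].T+Vi[:3,3]; W[d<=0]=np.nan
    return W
E
python3 - <<'E'
from h import *
for n in("scene","side"):
    f=np.load(n+"0.npz");p=f['p'];W=cloud(f['d'],f['intrinsics'],f['dist'],f['view'])
    hsv=cv2.cvtColor(p,cv2.COLOR_RGB2HSV);H,S,Vv=hsv[...,0],hsv[...,1],hsv[...,2];z=W[...,2]
    def rep(name,m):
        q=W[m]
        if len(q)<8:print(n,name,len(q));return
        r=cv2.minAreaRect(q[:,:2].astype(np.float32));print(n,name,len(q),'c',np.round(r[0],3),'sz',np.round(r[1],3),'ang',round(r[2],1),'z',np.round(np.nanpercentile(q[:,2],[5,50,95]),3))
    def box(u0,v0,u1,v1):
        b=np.zeros(z.shape,bool);b[v0:v1,u0:u1]=1;return b
    bx=dict(scene=dict(crate=(360,165,475,255),pan=(145,225,262,345),rack=(275,205,400,330)),side=dict(crate=(185,300,330,425),pan=(340,200,445,270),rack=(240,180,345,310)))[n]
    B=box(*bx['crate']);rep('crate rim',B&(abs(z-.045)<.006)&(S>80));rep('crate floor',B&(abs(z-.010)<.005)&(S>80))
    B=box(*bx['pan']);rep('pan rim',B&(abs(z-.046)<.006));rep('pan floor',B&(abs(z-.005)<.004)&(S<40))
    B=box(*bx['rack']);rep('shelf',B&(abs(z-.24)<.008))
    red=B&((H<5)|(H>174))&(S>150)&(Vv>80)
    k,l,st,c=cv2.connectedComponentsWithStats(red.astype(np.uint8))
    for i in range(1,k):
        if st[i,4]>12: print(c[i].round(),st[i,4],np.round(np.nanmedian(W[l==i],0),3))
    bars=B&(S<40)&(Vv>90)&(z>.06)&(z<.2);rep('bars',bars)
E
```

```text
scene crate rim 916 c [0.505 0.357] sz [0.248 0.234] ang 85.8 z [0.041 0.045 0.049]
scene crate floor 2902 c [0.512 0.403] sz [0.336 0.228] ang 85.3 z [0.007 0.011 0.014]
scene pan rim 1682 c [ 0.456 -0.378] sz [0.337 0.257] ang 86.1 z [0.042 0.046 0.05 ]
scene pan floor 7140 c [ 0.419 -0.364] sz [0.379 0.425] ang 67.1 z [0.001 0.004 0.008]
scene shelf 1524 c [ 0.638 -0.012] sz [0.136 0.262] ang 5.5 z [0.239 0.244 0.247]
[362. 256.] 89 [0.636 0.069 0.143]
[339. 270.] 94 [ 0.642 -0.008  0.142]
[312. 285.] 92 [ 0.651 -0.092  0.143]
scene bars 524 c [ 0.615 -0.014] sz [0.175 0.261] ang 5.5 z [0.087 0.112 0.145]
side crate rim 1664 c [0.505 0.358] sz [0.243 0.235] ang 85.6 z [0.04  0.045 0.048]
side crate floor 5111 c [0.501 0.376] sz [0.339 0.225] ang 84.9 z [0.008 0.011 0.014]
side pan rim 875 c [ 0.458 -0.323] sz [0.436 0.255] ang 86.1 z [0.042 0.046 0.049]
side pan floor 3276 c [ 0.468 -0.407] sz [0.413 0.493] ang 29.3 z [0.001 0.003 0.008]
side shelf 883 c [ 0.637 -0.01 ] sz [0.138 0.269] ang 5.2 z [0.238 0.244 0.246]
[293. 238.] 14 [0.636 0.01  0.146]
[279. 251.] 16 [0.629 0.087 0.146]
[338. 252.] 16 [ 0.534 -0.089  0.071]
[324. 269.] 16 [ 0.528 -0.     0.063]
[315. 281.] 24 [0.519 0.076 0.07 ]
side bars 2057 c [ 0.615 -0.009] sz [0.177 0.261] ang 5.1 z [0.07  0.104 0.141]
```

Run:
```python
import cv2
a=cv2.imread('pics/scene0.png')[205:335,265:405];b=cv2.imread('pics/side0.png')[180:310,235:375]
cv2.imwrite('pics/crop.png',cv2.hconcat([cv2.resize(a,None,fx=2.8,fy=2.8,interpolation=2),cv2.resize(b,None,fx=2.8,fy=2.8,interpolation=2)]))
```

```text
(no output)
```

View pics/crop.png

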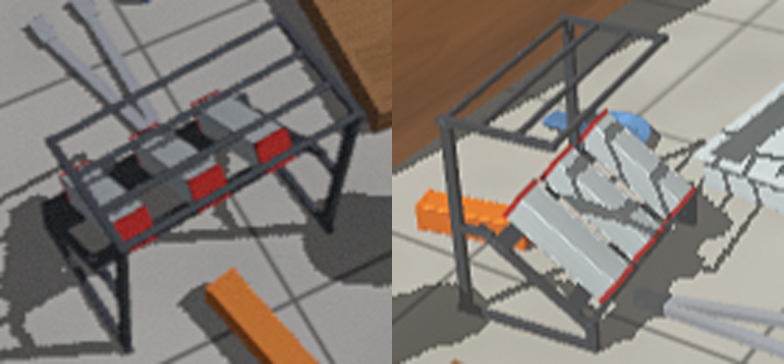

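The crop confirms three silver bars with red bands in the three lanes, under the wire shelf. The shelf posts are on the far side only, so the approach from the robot's side is open.

```bash
cat > go.py <<'E'
from h import *
from plant import get_state
import sys
# usage: go.py  frame x y z tilt yaw -> remaining move, as n equal rows
def tool(tilt,yaw):  # tilt deg: fingers lean away from the robot
    t=np.radians(tilt);c,s=np.cos(t),np.sin(t)
    return R.from_euler('z',yaw,degrees=True).as_matrix()@np.array([[c,0,s],[0,-1,0],[s,0,-c]])
def left(p,tilt,yaw,show=True):
    s=get_state();Rc=R.from_quat(s['eef_rot']).as_matrix()
    v=Rc.T@(np.array(p)-s['tool_pos']);w=R.from_matrix(Rc.T@tool(tilt,yaw)).as_rotvec()
    if show:
        print('t',round(s['clock'],2),'pos',s['tool_pos'].round(4),'F',s['contact_force'].round(2),'open',round(s['opening'],3),'grip',round(s['finger_force'],1))
        print('shift in tool axes now',v.round(4),'turn',w.round(3),'dist',np.linalg.norm(v).round(3))
    return s,Rc,v,w
def rows(p,tilt,yaw):
    from scipy.linalg import logm,expm
    s,Rc,v,w=left(p,tilt,yaw)
    T=np.eye(4);T[:3,:3]=R.from_rotvec(w).as_matrix();T[:3,3]=v
    n=int(np.ceil(max(np.linalg.norm(v)/.038,np.linalg.norm(w)/.115,1)))
    S=expm(np.real(logm(T))/n);print('n',n,'row',S[:3,3].round(4),R.from_matrix(S[:3,:3]).as_rotvec().round(4))
if __name__=='__main__':
    a=list(map(float,sys.argv[1:]));rows(a[:3],a[3],a[4])
E
cat > place.py <<'E'
import numpy as np
O=np.array([.592,-.0155,0.]);yaw=5.4;c,s=np.cos(np.radians(yaw)),np.sin(np.radians(yaw))
def rk(x,y,z): return O+[c*x-s*y,s*x+c*y,z]
n=np.array([-np.sin(np.radians(35)),0,np.cos(np.radians(35))])
def lane(y,d): return rk(n[0]*d,y,.095+n[2]*d)  # d along the normal from bar centre
if __name__=='__main__':
    for y in(-.08,0,.08): print(y,'grasp',lane(y,-.004).round(4),'+30',lane(y,.026).round(4),'+100',lane(y,.1).round(4))
E
python3 place.py
python3 - <<'E'
from h import *
for n in("scene","side"):
    f=np.load(n+"0.npz");p=f['p'];W=cloud(f['d'],f['intrinsics'],f['dist'],f['view']);z=W[...,2]
    S=cv2.cvtColor(p,cv2.COLOR_RGB2HSV)[...,1]
    m=(abs(z-.046)<.004)&(np.hypot(W[...,0]-.42,W[...,1]+.34)<.22)&(S<60)
    k,l,st,c=cv2.connectedComponentsWithStats(m.astype(np.uint8),connectivity=8)
    i=1+st[1:,4].argmax();q=W[l==i]
    r=cv2.minAreaRect(q[:,:2].astype(np.float32));print(n,len(q),np.round(r[0],3),np.round(r[1],3),r[2])
    obj=(z>.1)&(W[...,0]>.3)&(W[...,0]<1)&(abs(W[...,1])<.8)&(z<.3)
    k,l,st,c=cv2.connectedComponentsWithStats(obj.astype(np.uint8))
    for i in range(1,k):
        if st[i,4]>60: q=W[l==i];print('tall',c[i].round(),q.min(0).round(2),q.max(0).round(2))
E
python3 go.py 0.48 -0.106 0.264 35 5.4
```

```text
-0.08 grasp [ 0.6018 -0.0949  0.0917] +30 [ 0.5847 -0.0965  0.1163] +100 [ 0.5424 -0.1005  0.1769]
0 grasp [ 0.5943 -0.0153  0.0917] +30 [ 0.5772 -0.0169  0.1163] +100 [ 0.5349 -0.0209  0.1769]
0.08 grasp [0.5868 0.0644 0.0917] +30 [0.5696 0.0627 0.1163] +100 [0.5274 0.0587 0.1769]
scene 1509 [ 0.459 -0.34 ] [0.261 0.257] 86.10447692871094
tall [513. 139.] [0.35 0.64 0.1 ] [0.65 0.69 0.3 ]
tall [475. 171.] [0.49 0.53 0.1 ] [0.55 0.58 0.18]
tall [337. 261.] [ 0.56 -0.15  0.1 ] [0.72 0.12 0.25]
tall [440. 268.] [0.7  0.19 0.1 ] [0.82 0.3  0.15]
side 759 [ 0.456 -0.34 ] [0.272 0.255] 86.05064392089844
tall [293. 232.] [ 0.56 -0.15  0.1 ] [0.72 0.13 0.25]
tall [208. 274.] [0.69 0.2  0.1 ] [0.81 0.3  0.15]
tall [142. 415.] [0.35 0.67 0.1 ] [0.65 0.69 0.3 ]
tall [190. 389.] [0.36 0.53 0.1 ] [0.54 0.68 0.3 ]
t 0.1 pos [ 0.2579 -0.5687  0.249 ] F [-0.07 -0.69 -0.96] open 1.003 grip 0.0
shift in tool axes now [ 0.3934 -0.3297 -0.0145] turn [-0.103  0.606  0.321] dist 0.514
n 14 row [ 0.0241 -0.0276  0.0054] [-0.0073  0.0433  0.0229]
```

```bash
python3 -m inch '0.18 0.024 -0.0276 0.0054 -0.0073 0.0433 0.023;0.18 0.024 -0.0276 0.0054 -0.0073 0.0433 0.023;0.18 0.024 -0.0276 0.0054 -0.0073 0.0433 0.023;0.18 0.024 -0.0276 0.0054 -0.0073 0.0433 0.023;0.18 0.024 -0.0276 0.0054 -0.0073 0.0433 0.023;0.18 0.024 -0.0276 0.0054 -0.0073 0.0433 0.023;0.18 0.024 -0.0276 0.0054 -0.0073 0.0433 0.023;0.18 0.024 -0.0276 0.0054 -0.0073 0.0433 0.023;0.18 0.024 -0.0276 0.0054 -0.0073 0.0433 0.023;0.18 0.024 -0.0276 0.0054 -0.0073 0.0433 0.023;0.18 0.024 -0.0276 0.0054 -0.0073 0.0433 0.023;0.18 0.024 -0.0276 0.0054 -0.0073 0.0433 0.023;0.18 0.024 -0.0276 0.0054 -0.0073 0.0433 0.023;0.18 0.024 -0.0276 0.0054 -0.0073 0.0433 0.023;0.18 0 0 0 0 0 0' 35
python3 go.py 0.48 -0.106 0.264 35 5.4
python3 - <<'E'
from plant import *
import cv2,numpy as np
m=camera_model("wrist");p,d=snapshot("wrist");cv2.imwrite("pics/w1.png",p[:,:,::-1]);np.savez("w1.npz",p=p,d=d,**m)
E
```

```text
clock: 1.35
tool_pos: [0.4553, -0.1671, 0.2795]
eef_rot: [0.965, 0.076, 0.251, -0.024]
contact_force: [0.3, 1.3, 0.1]
opening: 0.591
finger_force: 0.0
t 1.35 pos [ 0.4553 -0.1671  0.2795] F [0.3  1.3  0.08] open 0.591 grip 0.0
shift in tool axes now [ 0.022  -0.0563  0.0306] turn [-0.042  0.101  0.052] dist 0.068
n 2 row [ 0.0103 -0.0284  0.0153] [-0.0208  0.0505  0.0259]
```

View pics/w1.png

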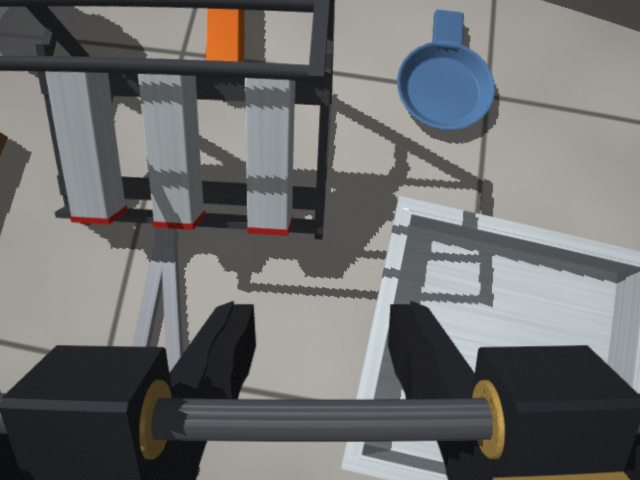

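The wrist view shows the three bars from the robot's side, with low ends at about (97,219), (178,224) and (268,231). The pan corner is at (400,200). I measure the bars in rack axes.

```bash
python3 - <<'E'
from h import *
from place import *
f=np.load("w1.npz");W=cloud(f['d'],f['intrinsics'],f['dist'],f['view'])
Q=W-O;X=Q[...,0]*c+Q[...,1]*s;Y=-Q[...,0]*s+Q[...,1]*c;Z=Q[...,2]-.095
h=X*n[0]+Z*n[2];u=X*n[2]-Z*n[0]
b=np.zeros(h.shape,bool);b[60:240,30:330]=1
m=b&(abs(h-.018)<.008)
for y in(-.08,0,.08):
    k=m&(abs(Y-y)<.035);print(y,k.sum(),'h',np.nanpercentile(h[k],[10,50,90]).round(4),'Y',np.nanpercentile(Y[k],[1,50,99]).round(4),'u',np.nanpercentile(u[k],[1,99]).round(4))
    for a,e in((-.06,-.03),(0,.04)):
        kk=k&(u>a)&(u<e);print('   Y mid',np.mean(np.nanpercentile(Y[kk],[2,98])).round(4))
E
python3 go.py 0.5424 -0.1005 0.1769 35 5.4
```

```text
-0.08 6840 h [0.0185 0.0196 0.0206] Y [-0.1002 -0.083  -0.0648] u [-0.0694  0.0579]
   Y mid -0.0826
   Y mid -0.0828
0 6873 h [0.0181 0.0195 0.0205] Y [-0.0154  0.0009  0.02  ] u [-0.0694  0.058 ]
   Y mid 0.0022
   Y mid 0.0021
0.08 6724 h [0.0171 0.0194 0.0205] Y [0.0623 0.0776 0.0979] u [-0.0694  0.0579]
   Y mid 0.0799
   Y mid 0.0799
t 1.4 pos [ 0.4537 -0.1695  0.2783] F [-0.71 -0.98  0.18] open 0.588 grip 0.0
shift in tool axes now [ 0.0363 -0.0539  0.1367] turn [-0.038  0.104  0.044] dist 0.151
n 4 row [ 0.0075 -0.0141  0.0343] [-0.0096  0.0259  0.0111]
```

```bash
python3 -m inch '0.18 0.0075 -0.0141 0.034 -0.0096 0.026 0.011;0.18 0.0075 -0.0141 0.034 -0.0096 0.026 0.011;0.18 0.0075 -0.0141 0.034 -0.0096 0.026 0.011;0.18 0.0075 -0.0141 0.034 -0.0096 0.026 0.011;0.18 0 0 0 0 0 0;0.18 0 0 0 0 0 0'
python3 go.py 0.5427 -0.1032 0.1769 35 5.4
```

```text
clock: 1.9
tool_pos: [0.563, -0.1311, 0.2442]
eef_rot: [0.967, 0.051, 0.246, -0.039]
contact_force: [-1.1, -1.1, 0.2]
opening: 0.589
finger_force: 0.0
t 1.9 pos [ 0.563  -0.1311  0.2442] F [-1.07 -1.11  0.24] open 0.589 grip 0.0
shift in tool axes now [-0.0478 -0.0267  0.0521] turn [-0.054  0.11  -0.007] dist 0.076
n 2 row [-0.0246 -0.0138  0.0252] [-0.0272  0.0552 -0.0034]
```

```bash
python3 -m inch '0.18 0 0 0 0 0 0'
python3 - <<'E'
from plant import *
s=get_state();print(s['q'].round(3),s['qd'].round(3))
E
python3 go.py 0.5427 -0.1032 0.1769 35 5.4
```

```text
clock: 1.98
tool_pos: [0.5619, -0.1323, 0.2449]
eef_rot: [0.967, 0.05, 0.246, -0.038]
contact_force: [-0.1, -0.6, -0.1]
opening: 0.59
finger_force: 0.0
[ 0.494  0.552 -0.338  2.132 -1.     0.043 -0.233] [ 0.021 -0.017 -0.004  0.006  0.    -0.001 -0.003]
t 1.98 pos [ 0.5619 -0.1323  0.2449] F [-0.11 -0.55 -0.12] open 0.59 grip 0.0
shift in tool axes now [-0.0472 -0.0277  0.0534] turn [-0.053  0.11  -0.008] dist 0.076
n 3 row [-0.0163 -0.0096  0.0171] [-0.0176  0.0367 -0.0027]
```

```bash
cat > fk.py <<'E'
from h import *
import itertools
def Rz(a):return R.from_euler('z',a)
def Ry(a):return R.from_euler('y',a)
def chain(q,s):
    a=Rz(s[0]*q[0]);b=a*Ry(s[1]*q[1]);c=b*Rz(s[2]*q[2])*Ry(s[3]*q[3]);d=c*Rz(s[4]*q[4])*Ry(s[5]*q[5])*Rz(s[6]*q[6]);return b,c,d
S=[([1.17881053,.68997577,-.19452616,1.5663593,.15729051,.90247344,-.21511626],[.97741559,.21132422,-.00024887,-.00087769],[.25785903,-.56865266,.24891137])]
E
python3 - <<'E'
from fk import *
from plant import get_state
s=get_state();S.append((s['q'],s['eef_rot'],s['tool_pos']))
print([list(map(float,np.round(x,5))) for x in S[1]])
res=[]
for sg in itertools.product([1,-1],repeat=7):
    R0=[chain(q,sg)[2].inv()*R.from_quat(e) for q,e,_ in S]
    res.append(((R0[0].inv()*R0[1]).magnitude(),sg,R0[0].as_rotvec().round(2)))
res.sort(key=lambda t:t[0])
for e,sg,r0 in res[:8]:
    A=[];B=[]
    for q,eq,p in S:
        b,c,d=chain(q,sg);T=R.from_quat(eq);A.append(np.c_[[0,0,1],b.apply([0,0,1]),c.apply([0,0,1]),T.apply([0,0,1])]);B+=list(p)
    x,rs,_,_=np.linalg.lstsq(np.vstack(A),B,rcond=None);print(round(e,3),sg,r0,x.round(3),np.abs(np.vstack(A)@x-B).max().round(4))
E
```

```text
[[0.49441, 0.55231, -0.33789, 2.13249, -0.99979, 0.0433, -0.2326], [0.9672, 0.04965, 0.24617, -0.03808], [0.56188, -0.1323, 0.24494]]
0.0 (-1, 1, -1, 1, -1, 1, -1) [ 0.   -0.    1.57] [0.109 0.69  0.245 0.255] 0.0244
0.035 (-1, 1, -1, 1, -1, 1, 1) [ 0. -0.  2.] [0.109 0.69  0.245 0.255] 0.0244
0.542 (-1, 1, 1, 1, -1, 1, 1) [-0.24  0.14  1.69] [-0.046  0.832  0.076  0.347] 0.0742
0.55 (-1, 1, 1, 1, -1, 1, -1) [-0.19  0.18  1.26] [-0.046  0.832  0.076  0.347] 0.0742
0.688 (1, 1, 1, 1, 1, 1, -1) [ 0.   -0.   -2.85] [ 4.071 -1.63   0.838  2.   ] 0.2633
0.721 (1, 1, 1, 1, 1, 1, 1) [ 0.   -0.   -2.42] [ 4.071 -1.63   0.838  2.   ] 0.2633
0.758 (1, 1, -1, 1, 1, 1, -1) [ 0.19  0.27 -2.53] [ 0.377  0.367 -0.844  1.128] 0.2636
0.792 (1, 1, -1, 1, 1, 1, 1) [ 0.12  0.27 -2.11] [ 0.377  0.367 -0.844  1.128] 0.2636
```

```bash
cat > log.py <<'E'
from plant import get_state
import json
s=get_state();open('samples.txt','a').write(json.dumps([list(s['q']),list(s['eef_rot']),list(s['tool_pos'])])+"\n");print('q',s['q'].round(3),'qd',abs(s['qd']).max().round(3))
E
python3 log.py
python3 -m inch '0.18 0 0 -0.04 0 0 0;0.18 0 0 -0.04 0 0 0;0.18 0 0 -0.03 0 -0.05 0;0.18 0 0 0 0 0 0;0.18 0 0 0 0 0 0;0.18 0 0 0 0 0 0'; python3 log.py
python3 -m inch '0.18 0 0 0 0.01 -0.11 0;0.18 0 0 0 0.01 -0.11 0;0.18 0 0 0 0.01 -0.11 0;0.18 0 0 0 0 0 0;0.18 0 0 0 0 0 0'; python3 log.py
python3 -m inch '0.18 0 0 0 0 -0.11 0;0.18 0 0 0 0 -0.11 0;0.18 0 0 0 0 0 0;0.18 0 0 0 0 0 0'; python3 log.py
cat > fit.py <<'E'
from fk import *
import json
from scipy.optimize import least_squares
sg=(-1,1,-1,1,-1,1,-1)
D=S+[json.loads(l) for l in open('samples.txt')]
def cols(q):
    b,c,d=chain(q,sg);a=Rz(-q[0]);b2=b*Rz(-q[2]);w=c*Rz(-q[4])
    # z base, upper z, elbow x before, forearm x, forearm z, (after q5,q6) x, z
    e=w*Ry(q[5])
    return np.c_[[0,0,1],a.apply([1,0,0]),b.apply([0,0,1]),b2.apply([1,0,0]),c.apply([1,0,0]),c.apply([0,0,1]),e.apply([1,0,0]),e.apply([0,0,1])]
if __name__=='__main__':
    A=np.vstack([cols(q) for q,_,_ in D]);B=np.hstack([p for *_,p in D])
    for use in([0,2,5,7],[0,2,3,4,5,7],[0,2,5,6,7],[0,1,2,5,7],[0,2,3,4,5,6,7]):
        x,_,rk,sv=np.linalg.lstsq(A[:,use],B,rcond=None);print(use,x.round(4),'res',abs(A[:,use]@x-B).max().round(4),'sv',sv[-1].round(3))
    for q,e,p in D: print(((chain(q,sg)[2]*Rz(np.pi/2)).inv()*R.from_quat(e)).magnitude().round(4),end=' ')
E
python3 fit.py
```

```text
q [ 0.494  0.552 -0.338  2.132 -1.     0.043 -0.233] qd 0.021
clock: 2.48
tool_pos: [0.513, -0.1409, 0.3382]
eef_rot: [0.972, 0.052, 0.227, -0.038]
contact_force: [-0.2, 0.9, 0.2]
opening: 0.586
finger_force: 0.0
q [ 0.215  0.334  0.141  2.096 -0.765  0.419 -0.464] qd 0.042
clock: 2.9
tool_pos: [0.5144, -0.1406, 0.3364]
eef_rot: [0.995, 0.062, 0.063, -0.044]
contact_force: [-0.5, 0.3, -0.4]
opening: 0.587
finger_force: 0.0
q [-0.011  0.452  0.408  1.821 -0.407  0.861 -0.834] qd 0.068
clock: 3.23
tool_pos: [0.5134, -0.1411, 0.3367]
eef_rot: [0.996, 0.065, -0.046, -0.038]
contact_force: [-0.4, -1.3, 0.1]
opening: 0.593
finger_force: 0.0
q [-0.062  0.551  0.461  1.648 -0.296  1.127 -0.942] qd 0.037
[0, 2, 5, 7] [0.3013 0.555  0.3641 0.2448] res 0.0476 sv 0.276
[0, 2, 3, 4, 5, 7] [ 0.1717  0.437   0.1453 -0.0945  0.2019  0.1153] res 0.0388 sv 0.173
[0, 2, 5, 6, 7] [ 0.3808  0.4944  0.3313 -0.0545  0.2984] res 0.05 sv 0.244
[0, 1, 2, 5, 7] [0.3112 0.0132 0.5351 0.3608 0.2396] res 0.0462 sv 0.182
[0, 2, 3, 4, 5, 6, 7] [ 0.2507  0.4448  0.0848 -0.0717  0.247  -0.0268  0.1868] res 0.0389 sv 0.099Traceback (most recent call last):
  File "fit.py", line 15, in <module>
    for q,e,p in D: print(((chain(q,sg)[2]*Rz(np.pi/2)).inv()*R.from_quat(e)).magnitude().round(4),end=' ')
                          ^^^^^^^^^^^^^^^^^^^^^^^^^^^^^^^^^^^^^^^^^^^^^^^^^^^^^^^^^^^^^^^^^^^^^
AttributeError: 'float' object has no attribute 'round'
```

Run:
```python
from fit import *
def full(q):
    b,c,d=chain(q,sg);a=Rz(-q[0]);b2=b*Rz(-q[2]);w=c*Rz(-q[4]);e=w*Ry(q[5])
    return np.hstack([np.array([[0,0,1.]]).T,a.as_matrix()[:,:2],b.as_matrix()[:,[0,2]],b2.as_matrix()[:,:2],c.as_matrix()[:,[0,2]],w.as_matrix()[:,:2],e.as_matrix()[:,[0,2]]])
nm='bz ax ay bx bz2 b2x b2y cx cz wx wy ex ez'.split()
A=np.vstack([full(q) for q,_,_ in D]);B=np.hstack([p for *_,p in D])
base=[0,4,8,12];print(A.shape)
print([float(np.round((chain(q,sg)[2]*Rz(np.pi/2)).inv().__mul__(R.from_quat(e)).magnitude(),4)) for q,e,p in D])
for k in(1,2):
    o=[]
    for add in itertools.combinations([i for i in range(13) if i not in base],k):
        u=base+list(add);x=np.linalg.lstsq(A[:,u],B,rcond=None)[0];o.append((abs(A[:,u]@x-B).max(),[nm[i] for i in u],x.round(3)))
    o.sort(key=lambda t:t[0])
    for t in o[:4]:print(t)
```

```text
(15, 13)
[0.0, 0.0, 0.0, 0.0, 0.0]
(np.float64(0.005038956781289516), ['bz', 'bz2', 'cz', 'ez', 'b2y'], array([ 0.346,  0.56 ,  0.351,  0.308, -0.044]))
(np.float64(0.007392107488961686), ['bz', 'bz2', 'cz', 'ez', 'ay'], array([ 0.344,  0.568,  0.338,  0.32 , -0.046]))
(np.float64(0.024613416263888244), ['bz', 'bz2', 'cz', 'ez', 'wy'], array([ 0.35 ,  0.596,  0.34 ,  0.34 , -0.05 ]))
(np.float64(0.03982407291583123), ['bz', 'bz2', 'cz', 'ez', 'cx'], array([ 0.241,  0.505,  0.337,  0.207, -0.071]))
(np.float64(0.00016649847113814342), ['bz', 'bz2', 'cz', 'ez', 'ay', 'b2y'], array([ 0.347,  0.563,  0.345,  0.315, -0.019, -0.027]))
(np.float64(0.004459302670721033), ['bz', 'bz2', 'cz', 'ez', 'b2y', 'wx'], array([ 0.346,  0.562,  0.352,  0.307, -0.045,  0.003]))
(np.float64(0.004512151186230551), ['bz', 'bz2', 'cz', 'ez', 'ax', 'b2y'], array([ 0.36 ,  0.533,  0.346,  0.301,  0.018, -0.044]))
(np.float64(0.005154490291029767), ['bz', 'bz2', 'cz', 'ez', 'ay', 'wy'], array([ 0.349,  0.576,  0.336,  0.331, -0.037, -0.013]))
```

```bash
cat > ik.py <<'E'
from fit import sg,chain,Rz,Ry,R,np
from scipy.optimize import least_squares
lo=np.array([-3.01,-.46,-1.47,.13,-1,.04,-2.66]);hi=np.array([3.01,2.08,1.51,2.56,4.14,2.09,2.66])
def fkp(q):
    b,c,d=chain(q,sg);b2=b*Rz(-q[2])
    return np.array([0,0,.347])+Rz(-q[0]).apply([0,-.019,0])+b.apply([0,0,.563])+b2.apply([0,-.027,0])+c.apply([0,0,.345])+d.apply([0,0,.315]),d*Rz(np.pi/2)
def solve(p,Rt,q0,w=0.0,qref=None):
    qref=q0 if qref is None else qref
    def f(q):
        x,r=fkp(q);return np.r_[(x-p)*10,(r.inv()*R.from_matrix(Rt)).as_rotvec()*3,w*(q-qref)]
    return least_squares(f,np.clip(q0,lo+1e-3,hi-1e-3),bounds=(lo,hi))
E
python3 - <<'E'
from ik import *
from go import tool
from place import *
rng=np.random.default_rng(0)
for nm,p,t,y in(('right',lane(-.0827,-.0025),35,5.4),('mid',lane(.002,-.0025),35,5.4),('left',lane(.08,-.0025),35,5.4),('left+100',lane(.08,.1),35,5.4),('pan',[.46,-.34,.15],0,-4),('crate',[.505,.357,.15],0,-4)):
  for fl in(0,1):
    Rt=tool(t,y)@np.diag([1-2*fl,1-2*fl,1]);o=[]
    for k in range(25):
        s=solve(np.array(p),Rt,rng.uniform(lo,hi))
        if s.cost<1e-6:o.append((np.minimum(s.x-lo,hi-s.x).min(),s.x))
    o.sort(key=lambda t:-t[0]);print(nm,fl,len(o))
    for m,q in o[:3]:print('  ',round(m,2),q.round(2))
E
```

```text
right 0 11
   0.32 [ 0.47  0.94 -0.51  2.24  2.8   0.61  2.29]
   0.32 [ 0.49  0.95 -0.55  2.24  2.75  0.62  2.34]
   0.31 [ 0.3   0.9  -0.22  2.25  3.14  0.59  1.88]
right 1 16
   0.33 [ 0.78  1.17 -1.11  2.23  2.26  0.91 -0.13]
   0.33 [ 0.68  1.06 -0.89  2.23  2.41  0.76 -0.36]
   0.33 [ 0.65  1.04 -0.84  2.23  2.46  0.73 -0.42]
mid 0 13
   0.25 [ 0.28  0.94 -0.51  2.31  2.68  0.74  2.2 ]
   0.25 [ 0.18  0.92 -0.35  2.31  2.84  0.71  2.01]
   0.24 [ 0.38  0.99 -0.71  2.3   2.52  0.81  2.42]
mid 1 17
   0.27 [ 0.57  1.16 -1.1   2.29  2.26  1.05 -0.35]
   0.26 [ 0.53  1.11 -1.    2.3   2.32  0.98 -0.44]
   0.26 [ 0.45  1.03 -0.82  2.3   2.43  0.87 -0.61]
left 0 16
   0.24 [ 0.2   0.99 -0.72  2.32  2.42  0.91  2.32]
   0.24 [ 0.15  0.97 -0.62  2.32  2.48  0.86  2.23]
   0.24 [ 0.13  0.96 -0.59  2.32  2.5   0.85  2.2 ]
left 1 18
   0.25 [ 0.39  1.17 -1.12  2.31  2.21  1.18 -0.48]
   0.25 [ 0.3   1.06 -0.91  2.31  2.31  1.02 -0.65]
   0.24 [ 0.24  1.02 -0.79  2.32  2.37  0.95 -0.75]
left+100 0 9
   0.11 [ 0.39  0.93 -1.16  2.45  2.08  1.08  2.55]
   0.1 [ 0.21  0.78 -0.77  2.46  2.31  
[... 190 characters left out ...]
.16  0.76 -0.69  2.46  2.37  0.8  -0.93]
pan 0 11
   0.73 [ 0.97  0.85 -0.74  1.8   0.78  0.81 -1.81]
   0.7 [ 0.9   0.82 -0.61  1.8   0.67  0.74 -1.71]
   0.66 [ 1.    0.88 -0.81  1.8   0.83  0.85 -1.86]
pan 1 16
   0.67 [ 1.    0.87 -0.8   1.8   0.82  0.84  1.29]
   0.63 [ 1.02  0.88 -0.84  1.8   0.85  0.87  1.27]
   0.61 [ 0.79  0.78 -0.41  1.81  0.48  0.65  1.6 ]
crate 0 10
   0.53 [-0.79  0.81  0.18  1.68 -0.22  0.66 -2.13]
   0.51 [-0.91  0.85  0.42  1.69 -0.49  0.71 -1.89]
   0.4 [-0.73  0.81  0.07  1.68 -0.08  0.66 -2.26]
crate 1 17
   0.8 [-0.33  0.88 -0.67  1.66  0.69  0.85  0.21]
   0.8 [-0.34  0.88 -0.65  1.66  0.67  0.84  0.22]
   0.77 [-0.38  0.86 -0.58  1.66  0.61  0.81  0.27]
```

```bash
cat > sim.py <<'E'
from ik import *
import json
def jac(q):
    p,r=fkp(q);J=np.zeros((6,7));e=1e-5
    for i in range(7):
        d=np.array(q,float);d[i]+=e;p2,r2=fkp(d);J[:3,i]=(p2-p)/e;J[3:,i]=(r2*r.inv()).as_rotvec()/e
    return J
def follow(q,rows,lam=1e-3,kn=0.0,sub=4):
    q=np.array(q,float);p,r=fkp(q);out=[]
    for v in rows:
        v=np.array(v,float)
        p=p+r.apply(v[:3]);r=r*R.from_rotvec(v[3:])
        for _ in range(sub):
            pc,rc=fkp(q);e=np.r_[p-pc,(r*rc.inv()).as_rotvec()];J=jac(q)
            dq=J.T@np.linalg.solve(J@J.T+lam*np.eye(6),e)
            if kn: dq+=kn*(np.eye(7)-np.linalg.pinv(J)@J)@((lo+hi)/2-q)
            q=np.clip(q+dq,lo,hi)
        out.append(q.copy())
    return np.array(out)
E
python3 - <<'E'
from sim import *
D=[json.loads(l) for l in open('samples.txt')]
A=[[0,0,-.04,0,0,0]]*2+[[0,0,-.03,0,-.05,0]]+[[0]*6]*3
B=[[0,0,0,.01,-.11,0]]*3+[[0]*6]*2
C=[[0,0,0,0,-.11,0]]*2+[[0]*6]*2
for kn in(0,.02,.05):
    for i,rw in enumerate((A,B,C)):
        print(kn,i,follow(D[i][0],rw,kn=kn)[-1].round(3),'real',np.round(D[i+1][0],3))
E
```

```text
0 0 [ 0.202  0.328  0.162  2.089 -0.735  0.437 -0.493] real [ 0.215  0.334  0.141  2.096 -0.765  0.419 -0.464]
0 1 [-0.013  0.447  0.41   1.822 -0.405  0.864 -0.837] real [-0.011  0.452  0.408  1.821 -0.407  0.861 -0.834]
0 2 [-0.063  0.553  0.461  1.645 -0.295  1.128 -0.943] real [-0.062  0.551  0.461  1.648 -0.296  1.127 -0.942]
0.02 0 [ 0.342  0.325 -0.03   2.083 -0.584  0.397 -0.648] real [ 0.215  0.334  0.141  2.096 -0.765  0.419 -0.464]
0.02 1 [ 0.084  0.432  0.258  1.818 -0.316  0.843 -0.93 ] real [-0.011  0.452  0.408  1.821 -0.407  0.861 -0.834]
0.02 2 [ 0.009  0.535  0.334  1.642 -0.227  1.116 -1.017] real [-0.062  0.551  0.461  1.648 -0.296  1.127 -0.942]
0.05 0 [ 0.48   0.33  -0.218  2.077 -0.407  0.369 -0.826] real [ 0.215  0.334  0.141  2.096 -0.765  0.419 -0.464]
0.05 1 [ 0.181  0.424  0.109  1.813 -0.23   0.83  -1.021] real [-0.011  0.452  0.408  1.821 -0.407  0.861 -0.834]
0.05 2 [ 0.087  0.523  0.201  1.637 -0.156  1.108 -1.093] real [-0.062  0.551  0.461  1.648 -0.296  1.127 -0.942]
```

```bash
cat > plan.py <<'E'
from sim import *
from go import tool
from place import lane
def rowsof(qs):
    out=[];P=[fkp(q) for q in qs]
    for (p,r),(p2,r2) in zip(P[:-1],P[1:]): out.append(np.r_[r.inv().apply(p2-p),(r.inv()*r2).as_rotvec()])
    return np.array(out)
def toward(q0,p,Rt,qref,w=.05):
    q1=solve(p,Rt,qref,w,qref).x; q1=solve(p,Rt,q1).x
    m=1
    for n in range(4,40):
        t=np.linspace(0,1,n+1); rw=rowsof(q0+np.outer(t,q1-q0))
        if abs(rw[:,3:]).max()<.115 and np.linalg.norm(rw[:,3:],axis=1).max()<.12 and np.linalg.norm(rw[:,:3],axis=1).max()<.039 and abs(q1-q0).max()/n*12<1.6: break
    return q1,rw
def show(rw,g):
    print(';'.join(' '.join([g]+[f'{x:.3f}'.rstrip('0').rstrip('.').replace('-0.','-0.') or '0' for x in v]) for v in rw).replace(' -0 ',' 0 '))
E
python3 - <<'E'
from plan import *
q0=np.array(json.loads(open('samples.txt').readlines()[-1])[0])
F=np.diag([-1,-1,1]);p=lane(-.0827,.17)
for fl in(0,1):
  for q3 in(-.4,-.7,-1,-1.2):
    q1,rw=toward(q0,p,tool(35,5.4)@(F if fl else np.eye(3)),np.array([.6,.8,q3,2.4,2.4,.8,-.4 if fl else 2.3]))
    s=follow(q0,rw.round(3));pz=[fkp(q)[0] for q in q0+np.outer(np.linspace(0,1,15),q1-q0)]
    e=fkp(s[-1]);print(fl,q3,len(rw),'plan',q1.round(2),'sim',s[-1].round(2),'err',np.linalg.norm(e[0]-p).round(3),'marg',np.minimum(s-lo,hi-s).min().round(2),'zmin',np.min(pz,0).round(2),np.max(pz,0).round(2))
E
```

```text
0 -0.4 39 plan [ 0.68  0.59 -0.69  2.42  2.63  0.42  2.39] sim [ 0.48  0.53 -0.37  2.43  3.11  0.37  1.9 ] err 0.004 marg 0.13 zmin [ 0.43 -0.35  0.23] [ 0.53 -0.11  0.34]
0 -0.7 39 plan [ 0.71  0.6  -0.75  2.42  2.55  0.44  2.48] sim [ 0.5   0.55 -0.4   2.42  3.06  0.39  1.96] err 0.004 marg 0.14 zmin [ 0.42 -0.34  0.23] [ 0.52 -0.11  0.34]
0 -1 39 plan [ 0.75  0.62 -0.82  2.42  2.46  0.46  2.57] sim [ 0.54  0.55 -0.46  2.43  2.98  0.39  2.05] err 0.003 marg 0.13 zmin [ 0.42 -0.33  0.23] [ 0.52 -0.11  0.34]
0 -1.2 39 plan [ 0.78  0.64 -0.87  2.42  2.39  0.48  2.63] sim [ 0.55  0.55 -0.48  2.43  2.93  0.39  2.08] err 0.002 marg 0.13 zmin [ 0.42 -0.32  0.22] [ 0.51 -0.11  0.34]
1 -0.4 31 plan [ 0.75  0.62 -0.81  2.42  2.46  0.46 -0.58] sim [ 0.61  0.57 -0.59  2.42  2.77  0.4  -0.9 ] err 0.003 marg 0.0 zmin [ 0.42 -0.33  0.23] [ 0.52 -0.11  0.34]
1 -0.7 31 plan [ 0.78  0.64 -0.88  2.41  2.38  0.48 -0.5 ] sim [ 0.65  0.58 -0.63  2.41  2.71  0.4  -0.82] err 0.004 marg 0.0 zmin [ 0.42 -0.32  0.22] [ 0.51 -0.11  0.34]
1 -1 31 plan [ 0.83  0.67 -0.96  2.41  2.29  0.52 -0.4 ] sim [ 0.68  0.58 -0.68  2.42  2.65  0.41 -0.77] err 0.003 marg 0.0 zmin [ 0.42 -0.31  0.21] [ 0.51 -0.11  0.34]
1 -1.2 31 plan [ 0.86  0.69 -1.02  2.41  2.22  0.55 -0.34] sim [ 0.68  0.6  -0.71  2.41  2.58  0.43 -0.71] err 0.004 marg 0.0 zmin [ 0.41 -0.3   0.2 ] [ 0.51 -0.11  0.34]
```

Run:
```python
from plan import *
q0=np.array(json.loads(open('samples.txt').readlines()[-1])[0])
F=np.diag([-1,-1,1]);p=lane(-.0827,.17)
q1,rw=toward(q0,p,tool(35,5.4)@F,np.array([.6,.8,-1.2,2.4,2.4,.8,-.4]))
s=follow(q0,rw.round(3));m=np.minimum(s-lo,hi-s);i=np.unravel_index(m.argmin(),m.shape);print(i,s[::3].round(2))
print([fkp(q)[0].round(2).tolist() for q in s[::4]])
show(rw[:16],'0.18');print();show(rw[16:],'0.18')
```

```text
(np.int64(21), np.int64(5)) [[-0.06  0.56  0.46  1.67 -0.24  1.11 -0.89]
 [-0.05  0.6   0.46  1.75 -0.08  1.05 -0.74]
 [-0.04  0.62  0.44  1.83  0.08  0.95 -0.59]
 [-0.03  0.64  0.42  1.9   0.24  0.83 -0.45]
 [-0.02  0.65  0.4   1.98  0.41  0.67 -0.31]
 [-0.02  0.65  0.39  2.06  0.58  0.5  -0.2 ]
 [-0.04  0.66  0.42  2.14  0.78  0.29 -0.11]
 [-0.13  0.68  0.57  2.22  1.    0.04 -0.05]
 [-0.35  0.66  0.87  2.26  1.54  0.04 -0.31]
 [ 0.53  0.59 -0.48  2.34  2.29  0.41 -0.73]
 [ 0.68  0.6  -0.71  2.41  2.58  0.43 -0.71]]
[[0.5, -0.16, 0.32], [0.44, -0.21, 0.29], [0.42, -0.26, 0.26], [0.42, -0.29, 0.24], [0.44, -0.3, 0.22], [0.47, -0.27, 0.21], [0.45, -0.3, 0.28], [0.51, -0.15, 0.22]]
0.18 -0.017 0.013 0.013 -0.034 -0.052 -0.063;0.18 -0.016 0.012 0.013 -0.032 -0.049 -0.067;0.18 -0.015 0.01 0.012 -0.03 -0.047 -0.071;0.18 -0.014 0.009 0.012 -0.029 -0.044 -0.075;0.18 -0.013 0.008 0.012 -0.028 -0.041 -0.079;0.18 -0.012 0.007 0.011 -0.027 -0.038 -0.082;0.18 -0.01 0.006 0.011 -0.027 -0.034 -0.085;0.18 -0.009 0.005 0.01 -0.028 -0.031 -0.088;0.18 -0.007 0.005 0.009 -0.028 -0.027 -0.09;0.18 -0.00
[... 258 characters left out ...]
.002 0.006 0.004 -0.042 -0.009 -0.097

0.18 0.003 0.007 0.003 -0.045 -0.008 -0.097;0.18 0.003 0.008 0.002 -0.048 -0.007 -0.097;0.18 0.004 0.009 0.001 -0.051 -0.007 -0.096;0.18 0.004 0.01 0 -0.053 -0.007 -0.096;0.18 0.005 0.011 -0.001 -0.056 -0.008 -0.095;0.18 0.005 0.012 -0.002 -0.058 -0.009 -0.094;0.18 0.004 0.013 -0.002 -0.06 -0.011 -0.094;0.18 0.004 0.015 -0.003 -0.062 -0.013 -0.093;0.18 0.004 0.016 -0.004 -0.063 -0.016 -0.092;0.18 0.003 0.017 -0.005 -0.064 -0.018 -0.092;0.18 0.002 0.018 -0.006 -0.065 -0.021 -0.092;0.18 0.001 0.019 -0.006 -0.065 -0.024 -0.092;0.18 0 0.019 -0.007 -0.065 -0.028 -0.092;0.18 -0.001 0.02 -0.008 -0.064 -0.031 -0.092;0.18 -0.002 0.021 -0.008 -0.063 -0.034 -0.092
```

```bash
cat > search.py <<'E'
from plan import *
def seg(q0,q1):
    for n in range(2,45):
        rw=rowsof(q0+np.outer(np.linspace(0,1,n+1),q1-q0))
        if np.linalg.norm(rw[:,3:],axis=1).max()<.12 and np.linalg.norm(rw[:,:3],axis=1).max()<.039 and abs(q1-q0).max()/n*12<1.7: return rw
def zmin_ok(s,zm): return min(fkp(q)[0][2] for q in s)>zm
def best(q0,p,Rt,mids,qrefs,zm,tries,seed=0):
    rng=np.random.default_rng(seed);B=None
    for k in range(tries):
        qm=np.clip(mids[rng.integers(len(mids))]+rng.normal(0,.25,7),lo+.1,hi-.1) if k else None
        qr=qrefs[rng.integers(len(qrefs))]
        q1=solve(p,Rt,qr,.05,qr).x
        if qm is None: rw=seg(q0,q1)
        else:
            a=seg(q0,qm)
            if a is None: continue
            s=follow(q0,a,sub=2);qe=s[-1];b=seg(qe,solve(p,Rt,qr,.05,qr).x)
            if b is None: continue
            rw=np.vstack([a,b])
        if rw is None or len(rw)>38: continue
        s=follow(q0,rw.round(3),sub=2);e=np.linalg.norm(fkp(s[-1])[0]-p)
        m=np.minimum(s-lo,hi-s).min();sp=abs(np.diff(np.vstack([q0,s]),axis=0)).max()*12
        if e>.015 or sp>2 or not zmin_ok(s,zm): continue
        sc=min(m,.15)*100-len(rw)
        if B is None or sc>B[0]: B=(sc,m,sp,rw,s)
    return B
E
time python3 - <<'E'
from search import *
q0=np.array(json.loads(open('samples.txt').readlines()[-1])[0])
F=np.diag([-1,-1,1]);p=lane(-.0827,.17)
B=best(q0,p,tool(35,5.4)@F,[np.array([.97,.7,-.5,1.9,.8,.85,.6]),np.array([.4,.6,0,2,1.5,.6,0]),np.array([.3,.7,-.3,1.9,.5,.8,0])],[np.array([.6,.8,-1.0,2.4,2.4,.8,-.4]),np.array([.8,.8,-1.2,2.4,2.2,.8,-.3])],.2,120)
sc,m,sp,rw,s=B;print(len(rw),m,sp,s[-1].round(2));print([fkp(q)[0].round(2).tolist() for q in s[::3]]);print(s[::4].round(2))
np.save('rw.npy',rw);h=20;show(rw[:h],'0.18');print();show(rw[h:],'0.18')
E
```

```text
36 0.1398044477811733 1.7421034544507688 [ 0.65  0.58 -0.65  2.42  2.69  0.41 -0.81]
[[0.51, -0.16, 0.33], [0.49, -0.2, 0.33], [0.48, -0.24, 0.34], [0.49, -0.28, 0.35], [0.51, -0.31, 0.37], [0.54, -0.32, 0.39], [0.58, -0.33, 0.42], [0.62, -0.32, 0.44], [0.62, -0.3, 0.37], [0.59, -0.27, 0.28], [0.56, -0.22, 0.23], [0.53, -0.15, 0.22]]
[[-0.07  0.55  0.46  1.66 -0.23  1.11 -0.89]
 [-0.1   0.55  0.46  1.7   0.03  1.05 -0.67]
 [-0.12  0.54  0.46  1.74  0.3   0.96 -0.46]
 [-0.15  0.54  0.45  1.77  0.57  0.87 -0.25]
 [-0.19  0.53  0.46  1.81  0.86  0.75 -0.07]
 [-0.23  0.53  0.48  1.85  1.17  0.63  0.06]
 [-0.22  0.57  0.48  1.96  1.47  0.45  0.03]
 [-0.03  0.6   0.24  2.13  1.96  0.32 -0.35]
 [ 0.34  0.58 -0.26  2.3   2.41  0.37 -0.65]]
0.18 -0.01 0.013 0.002 -0.051 -0.034 -0.088;0.18 -0.01 0.012 0.002 -0.05 -0.035 -0.09;0.18 -0.01 0.012 0.002 -0.048 -0.036 -0.091;0.18 -0.01 0.011 0.002 -0.047 -0.037 -0.093;0.18 -0.01 0.011 0.001 -0.045 -0.037 -0.094;0.18 -0.01 0.01 0.001 -0.044 -0.038 -0.095;0.18 -0.01 0.01 0.001 -0.043 -0.039 -0.096;0.18 -0.009 0.01 0 -0.042 -0.039 -0.097;0.18 -0.009 0.
[... 544 characters left out ...]
5 -0.104;0.18 -0.012 0.01 -0.004 -0.026 -0.051 -0.104;0.18 -0.013 0.01 -0.004 -0.024 -0.052 -0.105;0.18 0.03 0.017 0.015 -0.042 0.032 -0.047;0.18 0.029 0.018 0.013 -0.049 0.029 -0.042;0.18 0.027 0.019 0.011 -0.055 0.026 -0.038;0.18 0.025 0.019 0.009 -0.061 0.021 -0.033;0.18 0.023 0.02 0.006 -0.066 0.016 -0.028;0.18 0.021 0.02 0.003 -0.071 0.01 -0.024;0.18 0.018 0.02 0.001 -0.075 0.004 -0.02;0.18 0.016 0.021 -0.002 -0.078 -0.003 -0.017;0.18 0.013 0.021 -0.005 -0.079 -0.01 -0.014;0.18 0.01 0.021 -0.008 -0.08 -0.018 -0.012;0.18 0.008 0.021 -0.011 -0.08 -0.026 -0.011;0.18 0.005 0.022 -0.013 -0.08 -0.033 -0.011;0.18 0.002 0.022 -0.016 -0.078 -0.04 -0.012
real	0m27.405s
user	0m27.879s
sys	0m0.076s
```

```bash
python3 -m inch '0.18 -0.01 0.013 0.002 -0.051 -0.034 -0.088;0.18 -0.01 0.012 0.002 -0.05 -0.035 -0.09;0.18 -0.01 0.012 0.002 -0.048 -0.036 -0.091;0.18 -0.01 0.011 0.002 -0.047 -0.037 -0.093;0.18 -0.01 0.011 0.001 -0.045 -0.037 -0.094;0.18 -0.01 0.01 0.001 -0.044 -0.038 -0.095;0.18 -0.01 0.01 0.001 -0.043 -0.039 -0.096;0.18 -0.009 0.01 0 -0.042 -0.039 -0.097;0.18 -0.009 0.01 0 -0.041 -0.04 -0.098;0.18 -0.009 0.01 0 -0.039 -0.04 -0.099;0.18 -0.009 0.01 -0.001 -0.038 -0.041 -0.1;0.18 -0.009 0.01 -0.001 -0.038 -0.042 -0.101;0.18 -0.009 0.01 -0.001 -0.037 -0.042 -0.101;0.18 -0.009 0.01 -0.002 -0.036 -0.043 -0.102;0.18 -0.009 0.01 -0.002 -0.035 -0.044 -0.103;0.18 -0.009 0.01 -0.002 -0.034 -0.045 -0.103;0.18 -0.01 0.01 -0.002 -0.033 -0.046 -0.103;0.18 -0.01 0.01 -0.003 -0.031 -0.047 -0.104;0.18 -0.01 0.01 -0.003 -0.03 -0.048 -0.104;0.18 -0.011 0.01 -0.003 -0.029 -0.049 -0.104'
python3 -m inch '0.18 -0.011 0.01 -0.003 -0.028 -0.05 -0.104;0.18 -0.012 0.01 -0.004 -0.026 -0.051 -0.104;0.18 -0.013 0.01 -0.004 -0.024 -0.052 -0.105;0.18 0.03 0.017 0.015 -0.042 0.032 -0.047;0.18 0.029 0.018 0.013 -0.049 0.029 -0.042;0.18 0.027 0.019 0.011 -0.055 0.026 -0.038;0.18 0 0 0 0 0 0'
python3 log.py
python3 - <<'E'
from search import *
q0=np.array(json.loads(open('samples.txt').readlines()[-1])[0])
F=np.diag([-1,-1,1])
# back out and in: first to a spot right of / before the rack, then the lane
for nm,p in(('V',lane(-.0827,.17)),('V2',lane(-.0827,.17)+[-.02,-.03,.07])):
    for q3 in(-.6,-1.1):
        q1=solve(p,tool(35,5.4)@F,np.array([.7,.7,q3,2.4,2.4,.6,-.5]),.05).x;rw=seg(q0,q1)
        s=follow(q0,rw.round(3));print(nm,len(rw),q1.round(2),s[-1].round(2),np.minimum(s-lo,hi-s).min().round(2))
        print([ (fkp(q)[0].round(2).tolist(), (fkp(q)[0]-.053*fkp(q)[1].as_matrix()[:,2]).round(2).tolist(),fkp(q)[1].as_matrix()[:,1].round(1).tolist()) for q in s[::3]])
        show(rw,'0.18')
E
```

```text
clock: 4.9
tool_pos: [0.5872, -0.3261, 0.4241]
eef_rot: [0.362, 0.818, -0.336, 0.295]
contact_force: [-0.1, -0.5, -0.2]
opening: 0.592
finger_force: 0.0
clock: 5.48
tool_pos: [0.6013, -0.2949, 0.3344]
eef_rot: [0.133, 0.902, -0.319, 0.261]
contact_force: [-0.9, -0.5, -0.7]
opening: 0.589
finger_force: 0.0
q [-0.189  0.592  0.457  2.014  1.549  0.385 -0.028] qd 0.126
V 10 [ 0.75  0.62 -0.82  2.42  2.46  0.46 -0.58] [ 0.66  0.59 -0.67  2.42  2.66  0.42 -0.78] 0.14
[([0.59, -0.29, 0.3], [0.57, -0.26, 0.34], [0.4, 0.8, -0.5]), ([0.55, -0.24, 0.23], [0.53, -0.22, 0.27], [0.2, 0.9, -0.4]), ([0.53, -0.18, 0.21], [0.5, -0.17, 0.25], [0.1, 1.0, -0.2]), ([0.5, -0.11, 0.23], [0.47, -0.11, 0.28], [-0.1, 1.0, -0.0])]
0.18 0.029 0.018 0.012 -0.058 0.033 -0.034;0.18 0.026 0.019 0.009 -0.064 0.025 -0.029;0.18 0.022 0.019 0.006 -0.069 0.016 -0.025;0.18 0.019 0.02 0.002 -0.074 0.006 -0.021;0.18 0.015 0.021 -0.001 -0.077 -0.004 -0.018;0.18 0.012 0.021 -0.005 -0.079 -0.014 -0.016;0.18 0.008 0.022 -0.008 -0.081 -0.024 -0.014;0.18 0.005 0.022 -0.011 -0.081 -0.034 -0.013;0.18 0.001 0.023 -0.014 -0.08 -0.04
[... 1535 characters left out ...]
 -0.063 -0.021 -0.04
V2 9 [ 0.88  0.42 -0.78  2.34  2.34  0.14 -0.41] [ 0.86  0.41 -0.74  2.34  2.49  0.13 -0.55] 0.09
[([0.59, -0.29, 0.31], [0.57, -0.26, 0.35], [0.4, 0.8, -0.5]), ([0.55, -0.24, 0.27], [0.53, -0.23, 0.31], [0.2, 0.9, -0.3]), ([0.52, -0.18, 0.28], [0.49, -0.18, 0.32], [0.0, 1.0, -0.1])]
0.18 0.025 0.014 0.009 -0.091 0.027 -0.014;0.18 0.021 0.014 0.003 -0.093 0.017 -0.011;0.18 0.018 0.015 -0.002 -0.093 0.007 -0.01;0.18 0.015 0.015 -0.007 -0.091 -0.002 -0.011;0.18 0.012 0.016 -0.011 -0.088 -0.011 -0.014;0.18 0.01 0.018 -0.015 -0.083 -0.017 -0.019;0.18 0.008 0.019 -0.018 -0.078 -0.022 -0.025;0.18 0.007 0.02 -0.02 -0.071 -0.025 -0.033;0.18 0.007 0.022 -0.021 -0.063 -0.025 -0.04
```

Run:
```python
from search import *
q0=np.array(json.loads(open('samples.txt').readlines()[-1])[0])
F=np.diag([-1,-1,1]);p0,r0=fkp(q0)
v=r0.inv().apply([-.09,0,.0])/3;a=np.array([np.r_[v,0,0,0]]*3).round(3);s0=follow(q0,a);q=s0[-1];print(q.round(2),fkp(q)[0]);show(a,'0.18')
p=lane(-.0827,.17)
q1=solve(p,tool(35,5.4)@F,np.array([.7,.7,-.8,2.4,2.4,.6,-.5]),.05).x;rw=seg(q,q1)
s=follow(q,rw.round(3));print(len(rw),s[-1].round(2),np.minimum(s-lo,hi-s).min().round(2))
for x in s[::2]:
    P,r=fkp(x);M=r.as_matrix();b=P-.053*M[:,2];print(P.round(2),(b+.093*M[:,1]+.037*M[:,0]).round(3),(b+.093*M[:,1]-.037*M[:,0]).round(3))
show(rw,'0.18')
```

```text
[-0.14  0.48  0.39  2.25  1.89  0.47 -0.36] [ 0.51027218 -0.2939619   0.33428867]
0.18 0.025 -0.012 -0.012 0 0 0;0.18 0.025 -0.012 -0.012 0 0 0;0.18 0.025 -0.012 -0.012 0 0 0
9 [ 0.62  0.57 -0.6   2.42  2.76  0.4  -0.89] 0.14
[ 0.51 -0.28  0.3 ] [ 0.49  -0.171  0.277] [ 0.553 -0.175  0.316]
[ 0.51 -0.24  0.25] [ 0.474 -0.135  0.241] [ 0.54  -0.136  0.276]
[ 0.51 -0.2   0.22] [ 0.459 -0.095  0.225] [ 0.525 -0.093  0.259]
[ 0.5  -0.15  0.22] [ 0.446 -0.055  0.231] [ 0.51  -0.051  0.268]
[ 0.5  -0.11  0.24] [ 0.433 -0.019  0.258] [ 0.493 -0.014  0.301]
0.18 0.018 0.027 0.011 -0.072 0.024 -0.043;0.18 0.016 0.027 0.009 -0.077 0.018 -0.036;0.18 0.013 0.026 0.007 -0.082 0.011 -0.029;0.18 0.01 0.026 0.004 -0.085 0.002 -0.023;0.18 0.007 0.025 0.001 -0.087 -0.008 -0.018;0.18 0.003 0.024 -0.002 -0.088 -0.019 -0.013;0.18 0 0.023 -0.005 -0.087 -0.03 -0.01;0.18 -0.004 0.022 -0.009 -0.084 -0.042 -0.008;0.18 -0.008 0.021 -0.012 -0.08 -0.053 -0.008
```

Clear of the shelf by several centimetres; going.

```bash
python3 -m inch '0.18 0.025 -0.012 -0.012 0 0 0;0.18 0.025 -0.012 -0.012 0 0 0;0.18 0.025 -0.012 -0.012 0 0 0;0.18 0.018 0.027 0.011 -0.072 0.024 -0.043;0.18 0.016 0.027 0.009 -0.077 0.018 -0.036;0.18 0.013 0.026 0.007 -0.082 0.011 -0.029;0.18 0.01 0.026 0.004 -0.085 0.002 -0.023;0.18 0.007 0.025 0.001 -0.087 -0.008 -0.018;0.18 0.003 0.024 -0.002 -0.088 -0.019 -0.013;0.18 0 0.023 -0.005 -0.087 -0.03 -0.01;0.18 -0.004 0.022 -0.009 -0.084 -0.042 -0.008;0.18 -0.008 0.021 -0.012 -0.08 -0.053 -0.008;0.18 0 0 0 0 0 0;0.18 0 0 0 0 0 0'; python3 log.py
sed -i 's/def left(p,tilt,yaw,show=True):/FL=np.diag([-1,-1,1])\ndef left(p,tilt,yaw,show=True):/; s/Rc.T@tool(tilt,yaw)/Rc.T@tool(tilt,yaw)@FL/' go.py
python3 - <<'E'
from place import *
for y in(-.0827,.002,.08): print([lane(y,d).round(4).tolist() for d in(-.0025,.1,.17)])
E
python3 go.py 0.5427 -0.1032 0.1769 35 5.4
```

```text
clock: 6.65
tool_pos: [0.5095, -0.1102, 0.2403]
eef_rot: [-0.045, 0.951, 0.007, 0.306]
contact_force: [0.7, 0.1, -0.5]
opening: 0.59
finger_force: 0.0
q [ 0.609  0.562 -0.583  2.412  2.765  0.4   -0.887] qd 0.081
[[0.6012, -0.0977, 0.093], [0.5427, -0.1032, 0.1769], [0.5027, -0.107, 0.2343]]
[[0.5932, -0.0134, 0.093], [0.5347, -0.0189, 0.1769], [0.4947, -0.0227, 0.2343]]
[[0.5859, 0.0643, 0.093], [0.5274, 0.0587, 0.1769], [0.4874, 0.055, 0.2343]]
t 6.65 pos [ 0.5095 -0.1102  0.2403] F [ 0.65  0.07 -0.52] open 0.59 grip 0.0
shift in tool axes now [0.0096 0.0048 0.0711] turn [-0.014  0.012  0.004] dist 0.072
n 2 row [0.0047 0.0023 0.0356] [-0.0068  0.0061  0.0018]
```

```bash
python3 -m inch '0.18 0.0047 0.0023 0.0356 -0.007 0.006 0.002;0.18 0.0047 0.0023 0.0356 -0.007 0.006 0.002;0.18 0 0 0 0 0 0;0.18 0 0 0 0 0 0;0.18 0 0 0 0 0 0'
python3 go.py 0.6012 -0.0977 0.093 35 5.4
python3 - <<'E'
from plant import *
import cv2,numpy as np
m=camera_model("wrist");p,d=snapshot("wrist");cv2.imwrite("pics/w2.png",p[:,:,::-1])
E
```

```text
clock: 7.07
tool_pos: [0.5434, -0.1004, 0.1767]
eef_rot: [-0.048, 0.953, 0.015, 0.3]
contact_force: [-1.0, 1.1, 0.6]
opening: 0.59
finger_force: 0.0
t 7.07 pos [ 0.5434 -0.1004  0.1767] F [-0.98  1.05  0.62] open 0.59 grip 0.0
shift in tool axes now [ 0.0006 -0.0031  0.1017] turn [ 0.003 -0.     0.004] dist 0.102
n 3 row [ 0.0002 -0.001   0.0339] [ 0.0011 -0.0001  0.0015]
```

View pics/w2.png

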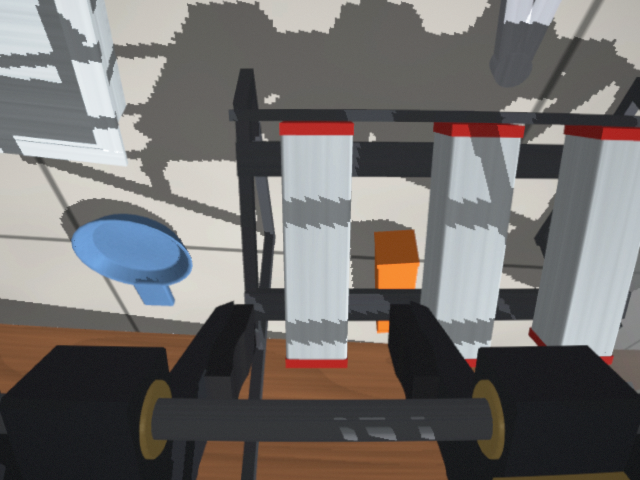

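The bar is centred between the fingers at about column 317. The rack's side rail at about column 255 lies close to the left finger, so I check its height against the fingertips.

Run:
```python
from h import *
from place import *
f=np.load("w1.npz");W=cloud(f['d'],f['intrinsics'],f['dist'],f['view'])
Q=W-O;X=Q[...,0]*c+Q[...,1]*s;Y=-Q[...,0]*s+Q[...,1]*c;Z=Q[...,2]-.095
h=X*n[0]+Z*n[2];u=X*n[2]-Z*n[0]
for a,b in((-.135,-.128),(-.128,-.122),(-.122,-.116),(-.116,-.11),(-.11,-.104)):
    k=(Y>a)&(Y<b)&(abs(u)<.03)&(h>-.06)&(h<.05);print(a,b,k.sum(),np.nanpercentile(h[k],[5,50,95]).round(4) if k.sum() else '')
k=(abs(Y+.04)<.015)&(abs(u+.048)<.012)&(abs(h)<.05);print('strip',np.nanmedian(h[k]))
```

```text
-0.135 -0.128 146 [-0.0255 -0.0196 -0.0182]
-0.128 -0.122 439 [-0.0206 -0.0193 -0.0181]
-0.122 -0.116 18 [-0.0209 -0.0199 -0.0185]
-0.116 -0.11 0 
-0.11 -0.104 0 
strip -0.016619948107281127
```

```bash
python3 -m inch '0.18 0 -0.001 0.034 0 0 0;0.18 0 -0.001 0.034 0 0 0;0.18 0 -0.001 0.02 0 0 0;0.18 0 0 0.012 0 0 0;0.18 0 0 0 0 0 0;0.18 0 0 0 0 0 0'
python3 go.py 0.6012 -0.0977 0.093 35 5.4
python3 -m inch '-0.3 0 0 0 0 0 0;-0.3 0 0 0 0 0 0;-0.3 0 0 0 0 0 0;-0.3 0 0 0 0 0 0;-0.3 0 0 0 0 0 0;-0.3 0 0 0 0 0 0' 35
```

```text
clock: 7.62
tool_pos: [0.6009, -0.0975, 0.0957]
eef_rot: [-0.047, 0.952, 0.016, 0.301]
contact_force: [-0.3, 0.1, 0.0]
opening: 0.589
finger_force: 0.0
t 7.62 pos [ 0.6009 -0.0975  0.0957] F [-0.26  0.11  0.05] open 0.589 grip 0.0
shift in tool axes now [ 0.0013 -0.0002  0.0024] turn [0.005 0.001 0.003] dist 0.003
n 1 row [ 0.0013 -0.0002  0.0024] [0.0046 0.0013 0.0032]
clock: 8.12
tool_pos: [0.6009, -0.0977, 0.0956]
eef_rot: [-0.047, 0.952, 0.016, 0.301]
contact_force: [-4.3, -1.0, 8.3]
opening: 0.406
finger_force: 35.0
```

```bash
python3 -m inch '-0.3 0 0 -0.012 0 0 0;-0.3 0 0 -0.012 0 0 0;-0.3 0 0 -0.012 0 0 0;-0.3 0 0 0 0 0 0;-0.3 0 0 0 0 0 0;-0.3 0 0 0 0 0 0'
python3 -m inch '-0.3 0 0 0 0 0 0';python3 -m inch '-0.3 0 0 0 0 0 0'; python3 log.py
cat > out.py <<'E'
# leave the rack: from the lifted pose bring the bar out level towards the robot to (x,y,z) tilt, then to the box
from search import *
import sys
from plant import get_state
F=np.diag([-1,-1,1])
def plan_pose(q0,p,tilt,yaw,n):
    # straight move of the TCP with the shortest turn, n equal rows -> rows, simulated joints
    p0,r0=fkp(q0);w=(r0.inv()*R.from_matrix(tool(tilt,yaw)@F)).as_rotvec();rw=[];r=r0
    for i in range(n):
        rw.append(np.r_[r.inv().apply((np.array(p)-p0)/n),w/n]);r=r*R.from_rotvec(w/n)
    rw=np.array(rw);return rw,follow(q0,rw.round(3),sub=3)
def rep(rw,s,q0,g='-0.3'):
    print(len(rw),'end',s[-1].round(2),fkp(s[-1])[0].round(3),'marg',np.minimum(s-lo,hi-s).min().round(2),'rad/s',(abs(np.diff(np.vstack([q0,s]),axis=0)).max()*12).round(2));show(rw,g)
E
python3 - <<'E'
from out import *
q0=get_state()['q'];p0=fkp(q0)[0]
for t1 in(35,20,10):
  for dx,dz in((-.08,.02),(-.08,.05),(-.1,.08)):
    a,s=plan_pose(q0,p0+[dx,-.02,dz],t1,5.4,8)
    print(t1,dx,dz,s[-1].round(2),'err',np.linalg.norm(fkp(s[-1])[0]-p0-[dx,-.02,dz]).round(3),np.minimum(s-lo,hi-s).min().round(2))
    b,s2=plan_pose(s[-1],[.46,-.39,.2],0,-4,14);print('    pan',s2[-1].round(2),fkp(s2[-1])[0].round(3),np.minimum(s2-lo,hi-s2).min().round(2),(abs(np.diff(s2,axis=0)).max()*12).round(2))
    b,s2=plan_pose(s[-1],[.5,.30,.2],0,-4,18);print('    crate',s2[-1].round(2),fkp(s2[-1])[0].round(3),np.minimum(s2-lo,hi-s2).min().round(2),(abs(np.diff(s2,axis=0)).max()*12).round(2))
E
```

```text
clock: 8.62
tool_pos: [0.5804, -0.0997, 0.1238]
eef_rot: [-0.047, 0.953, 0.016, 0.3]
contact_force: [0.1, 0.3, -6.9]
opening: 0.407
finger_force: 35.0
clock: 8.7
tool_pos: [0.5807, -0.0996, 0.1235]
eef_rot: [-0.047, 0.953, 0.016, 0.3]
contact_force: [0.5, 0.0, -5.2]
opening: 0.411
finger_force: 35.0
clock: 8.78
tool_pos: [0.5807, -0.0995, 0.1234]
eef_rot: [-0.047, 0.953, 0.016, 0.3]
contact_force: [0.5, -0.0, -5.8]
opening: 0.408
finger_force: 35.0
q [ 0.502  0.872 -0.532  2.295  2.79   0.584 -0.854] qd 0.002
35 -0.08 0.02 [ 0.62  0.83 -0.58  2.49  2.86  0.71 -0.88] err 0.002 0.07
    pan [ 0.18  0.55  0.65  1.82  2.72  0.04 -0.61] [ 0.546 -0.54   0.438] 0.0 1.97
    crate [-1.14  0.97  1.09  1.79 -1.    1.06  1.84] [0.501 0.293 0.199] 0.0 28.74
35 -0.08 0.05 [ 0.63  0.75 -0.59  2.48  2.84  0.61 -0.89] err 0.002 0.08
    pan [ 0.15  0.56  0.68  1.82  2.71  0.04 -0.61] [ 0.549 -0.539  0.445] 0.0 1.92
    crate [-0.56  0.7  -0.08  1.75  0.09  0.7   0.8 ] [0.501 0.294 0.198] 0.0 22.85
35 -0.1 0.08 [ 0.65  0.67 -0.61  2.51  2.84  0.57 -0.9 ] err 0.005 0.05
    pan [ 0.15  0.56  0.68  1.8
[... 874 characters left out ...]
0.12  0.67  0.09  2.15  2.56  0.04 -0.72] err 0.071 0.0
    pan [-0.31  0.75  1.42  1.89  2.32  0.04 -0.26] [ 0.476 -0.525  0.572] 0.0 3.2
    crate [-0.31  0.74 -0.56  1.74  0.52  0.81  0.39] [0.498 0.303 0.2  ] 0.0 15.92
10 -0.08 0.05 [ 0.04  0.61  0.2   2.14  2.54  0.04 -0.71] err 0.102 0.0
    pan [-0.37  0.78  1.51  1.9   2.29  0.04 -0.23] [ 0.47  -0.51   0.597] 0.0 3.35
    crate [-0.94  0.76  0.56  1.77 -0.55  0.76  1.41] [0.5   0.302 0.2  ] 0.0 20.92
10 -0.1 0.08 [-0.03  0.52  0.31  2.17  2.54  0.04 -0.7 ] err 0.125 0.0
    pan [-0.38  0.8   1.51  1.9   2.27  0.04 -0.22] [ 0.476 -0.506  0.592] 0.0 3.2
    crate [-0.77  0.71  0.25  1.76 -0.24  0.7   1.09] [0.5   0.303 0.199] 0.0 20.97
```

Weight on the wrist is about 5.5 N, so the right-lane bar is solid and goes in the pan. I bring it out keeping the lean, then plan the swing.

```bash
cat >> out.py <<'E'
from place import O
OBJ=[(.76,.25,.06,.16),(.52,.555,.035,.18)]
def clear(q,bar=True):
    p,r=fkp(q);pts=[[a,b,-.053-k] for a in(-.038,0,.038) for b in(-.094,-.05,0,.05,.094) for k in(0,.06,.12)]+[[a,b,.011] for a in(-.01,.01) for b in(-.06,.06)]
    if bar: pts+=[[a,b,k] for a in(-.07,-.035,0,.035,.07) for b in(-.018,.018) for k in(-.02,.018)]
    P=p+r.apply(pts);Q=P-O;t=np.radians(5.4);X=Q[:,0]*np.cos(t)+Q[:,1]*np.sin(t);Y=-Q[:,0]*np.sin(t)+Q[:,1]*np.cos(t)
    h=-X*np.sin(np.radians(35))+(P[:,2]-.095)*np.cos(np.radians(35))
    inr=(abs(Y)<.14)&(X<.15)&(((X>-.03)&(P[:,2]<.255)&(P[:,2]>.215))|((X>-.09)&(h<.024)))
    o=inr.any() or P[:,2].min()<.06
    for x,y,rad,z in OBJ: o=o or ((np.hypot(P[:,0]-x,P[:,1]-y)<rad)&(P[:,2]<z)).any()
    return not o
def search(q0,p,tilt,yaw,mids,qrefs,tries,bar=True,seed=0,nmax=36,rate=1.7):
    rng=np.random.default_rng(seed);B=None;Rt=tool(tilt,yaw)@F;p=np.array(p);cnt=[0]*5
    for k in range(tries):
        qr=qrefs[rng.integers(len(qrefs))]+rng.normal(0,.2,7);q1=solve(p,Rt,qr,.05,qr).x
        if k%8==0: a=np.zeros((0,6));qe=q0
        else:
            qm=np.clip(mids[rng.integers(len(mids))]+rng.normal(0,.25,7),lo+.1,hi-.1);a=seg(q0,qm)
            if a is None or len(a)>nmax: cnt[0]+=1;continue
            qe=follow(q0,a,sub=2)[-1]
        b=seg(qe,q1)
        if b is None or len(a)+len(b)>nmax: cnt[0]+=1;continue
        rw=np.vstack([a,b]);s=follow(q0,rw.round(3),sub=2)
        m=np.minimum(s-lo,hi-s).min();sp=abs(np.diff(np.vstack([q0,s]),axis=0)).max()*12
        if np.linalg.norm(fkp(s[-1])[0]-p)>.02: cnt[1]+=1;continue
        if sp>2: cnt[2]+=1;continue
        if not all(clear(q,bar) for q in s[:-1]): cnt[3]+=1;continue
        sc=min(m,.12)*150-len(rw)
        if B is None or sc>B[0]:B=(sc,rw,s)
    print('rejects',cnt);return B
E
python3 -m inch '-0.3 0 0 0 0 0 0' >/dev/null
python3 - <<'E'
from out import *
q0=get_state()['q'];p0=fkp(q0)[0]
a,s=plan_pose(q0,p0+[-.08,-.02,.05],35,5.4,5);rep(a,s,q0);print([clear(q) for q in s]);q=s[-1]
mids=[np.array([.8,.6,-.6,2.2,1.7,.5,.3]),np.array([.8,.7,-.8,2.2,1.6,.7,.4]),np.array([.9,.5,-.5,2.2,1.8,.4,.2])]
B=search(q,[.4545,-.39,.16],0,-4,mids,[np.array([1,.87,-.8,1.8,.8,.84,1.29]),np.array([.8,.78,-.4,1.8,.5,.65,1.6])],150)
if B: rep(B[1][:20],B[2],q);show(B[1][20:],'-0.3');print(B[2][::4].round(2),[fkp(x)[0].round(2).tolist() for x in B[2][::4]])
E
```

```text
5 end [ 0.63  0.74 -0.59  2.48  2.84  0.61 -0.89] [ 0.497 -0.118  0.174] marg 0.08 rad/s 0.48
-0.3 0.008 -0.002 -0.018 0.001 0 0;-0.3 0.008 -0.002 -0.018 0.001 0 0;-0.3 0.008 -0.002 -0.018 0.001 0 0;-0.3 0.008 -0.002 -0.018 0.001 0 0;-0.3 0.008 -0.002 -0.018 0.001 0 0
[True, True, True, True, True]
rejects [8, 111, 27, 2, 0]
20 end [ 0.89  0.8  -0.46  1.72  0.48  0.74  1.69] [ 0.454 -0.389  0.163] marg 0.11 rad/s 1.84
-0.3 -0.014 -0.035 -0.006 0.088 -0.014 0.022;-0.3 -0.014 -0.035 -0.006 0.085 -0.012 0.025;-0.3 -0.014 -0.035 -0.007 0.082 -0.011 0.027;-0.3 -0.014 -0.034 -0.007 0.079 -0.01 0.03;-0.3 -0.014 -0.034 -0.007 0.076 -0.009 0.033;-0.3 -0.014 -0.033 -0.007 0.073 -0.007 0.035;-0.3 -0.014 -0.032 -0.007 0.069 -0.006 0.038;-0.3 -0.014 -0.032 -0.007 0.065 -0.005 0.04;-0.3 -0.014 -0.031 -0.008 0.061 -0.004 0.043;-0.3 -0.014 -0.03 -0.008 0.057 -0.004 0.045;-0.3 -0.014 -0.029 -0.008 0.053 -0.003 0.047;-0.3 -0.014 -0.028 -0.009 0.048 -0.002 0.049;-0.3 -0.014 -0.027 -0.009 0.043 -0.002 0.051;-0.3 -0.015 -0.025 -0.01 0.038 -0.002 0.052;-0.3 -0.015 -0.024 -0.01 0.033 -0.002 0.053;-0.3 0.01
[... 410 characters left out ...]
;-0.3 0.006 0.021 0.017 -0.081 0.037 -0.059;-0.3 0.004 0.021 0.016 -0.089 0.027 -0.059;-0.3 0.001 0.021 0.014 -0.096 0.015 -0.059;-0.3 -0.002 0.02 0.013 -0.1 0.001 -0.059
[[ 0.61  0.71 -0.54  2.45  2.8   0.61 -0.88]
 [ 0.55  0.56 -0.31  2.33  2.58  0.56 -0.8 ]
 [ 0.44  0.43 -0.03  2.21  2.29  0.47 -0.64]
 [ 0.3   0.32  0.26  2.09  1.86  0.4  -0.34]
 [ 0.26  0.35  0.36  1.98  1.42  0.41  0.14]
 [ 0.41  0.5   0.19  1.9   1.02  0.47  0.73]
 [ 0.65  0.64 -0.12  1.81  0.72  0.61  1.24]
 [ 0.89  0.8  -0.46  1.72  0.48  0.74  1.69]] [[0.51, -0.15, 0.19], [0.53, -0.28, 0.26], [0.51, -0.39, 0.35], [0.46, -0.46, 0.45], [0.44, -0.49, 0.45], [0.45, -0.49, 0.35], [0.44, -0.46, 0.24], [0.45, -0.39, 0.16]]
```

```bash
python3 -m inch '-0.3 0.008 -0.002 -0.018 0.001 0 0;-0.3 0.008 -0.002 -0.018 0.001 0 0;-0.3 0.008 -0.002 -0.018 0.001 0 0;-0.3 0.008 -0.002 -0.018 0.001 0 0;-0.3 0.008 -0.002 -0.018 0.001 0 0;-0.3 0 0 0 0 0 0'; python3 log.py
python3 -m inch '-0.3 -0.014 -0.035 -0.006 0.088 -0.014 0.022;-0.3 -0.014 -0.035 -0.006 0.085 -0.012 0.025;-0.3 -0.014 -0.035 -0.007 0.082 -0.011 0.027;-0.3 -0.014 -0.034 -0.007 0.079 -0.01 0.03;-0.3 -0.014 -0.034 -0.007 0.076 -0.009 0.033;-0.3 -0.014 -0.033 -0.007 0.073 -0.007 0.035;-0.3 -0.014 -0.032 -0.007 0.069 -0.006 0.038;-0.3 -0.014 -0.032 -0.007 0.065 -0.005 0.04;-0.3 -0.014 -0.031 -0.008 0.061 -0.004 0.043;-0.3 -0.014 -0.03 -0.008 0.057 -0.004 0.045;-0.3 -0.014 -0.029 -0.008 0.053 -0.003 0.047;-0.3 -0.014 -0.028 -0.009 0.048 -0.002 0.049;-0.3 -0.014 -0.027 -0.009 0.043 -0.002 0.051;-0.3 -0.015 -0.025 -0.01 0.038 -0.002 0.052;-0.3 -0.015 -0.024 -0.01 0.033 -0.002 0.053;-0.3 0.013 0.007 0.016 0.014 0.046 -0.071;-0.3 0.014 0.009 0.017 0.007 0.052 -0.069;-0.3 0.015 0.01 0.017 -0.001 0.056 -0.068;-0.3 0.015 0.012 0.018 -0.01 0.06 -0.067;-0.3 0.015 0.014 0.018 -0.02 0.062 -0.065'; python3 log.py
python3 -m inch '-0.3 0.015 0.016 0.018 -0.03 0.062 -0.064;-0.3 0.014 0.017 0.018 -0.041 0.061 -0.063;-0.3 0.012 0.018 0.018 -0.051 0.058 -0.062;-0.3 0.011 0.02 0.018 -0.062 0.053 -0.061;-0.3 0.008 0.02 0.018 -0.072 0.046 -0.06;-0.3 0.006 0.021 0.017 -0.081 0.037 -0.059;-0.3 0.004 0.021 0.016 -0.089 0.027 -0.059;-0.3 0.001 0.021 0.014 -0.096 0.015 -0.059;-0.3 -0.002 0.02 0.013 -0.1 0.001 -0.059;-0.3 0 0 0 0 0 0;-0.3 0 0 0 0 0 0'; python3 log.py;python3 go.py .4545 -.39 .08 0 -4
python3 - <<'E'
from plant import *
import cv2,numpy as np
for n in("scene","side"):
    p,d=snapshot(n);np.savez(n+"1.npz",p=p,d=d,**camera_model(n));cv2.imwrite(f"pics/{n}1.png",p[:,:,::-1])
E
```

```text
clock: 9.37
tool_pos: [0.4937, -0.1183, 0.1748]
eef_rot: [-0.046, 0.953, 0.014, 0.299]
contact_force: [-1.2, -0.2, -5.0]
opening: 0.407
finger_force: 35.0
q [ 0.628  0.74  -0.591  2.491  2.84   0.613 -0.888] qd 0.073
clock: 11.03
tool_pos: [0.4476, -0.4916, 0.3752]
eef_rot: [0.264, 0.894, -0.317, 0.177]
contact_force: [-0.3, 0.0, -5.5]
opening: 0.404
finger_force: 35.0
q [0.354 0.466 0.256 1.921 1.101 0.443 0.603] qd 1.773
clock: 11.95
tool_pos: [0.4533, -0.3895, 0.1624]
eef_rot: [0.036, 0.999, 0.001, -0.002]
contact_force: [0.4, -0.9, -5.4]
opening: 0.402
finger_force: 35.0
q [ 0.887  0.797 -0.452  1.719  0.481  0.743  1.691] qd 0.048
t 11.95 pos [ 0.4533 -0.3895  0.1624] F [ 0.35 -0.91 -5.39] open 0.402 grip 35.0
shift in tool axes now [-0.0015 -0.0006  0.0824] turn [ 0.002 -0.004 -0.001] dist 0.082
n 3 row [-0.0005 -0.0002  0.0275] [ 0.0005 -0.0012 -0.0004]
```

View pics/scene1.png

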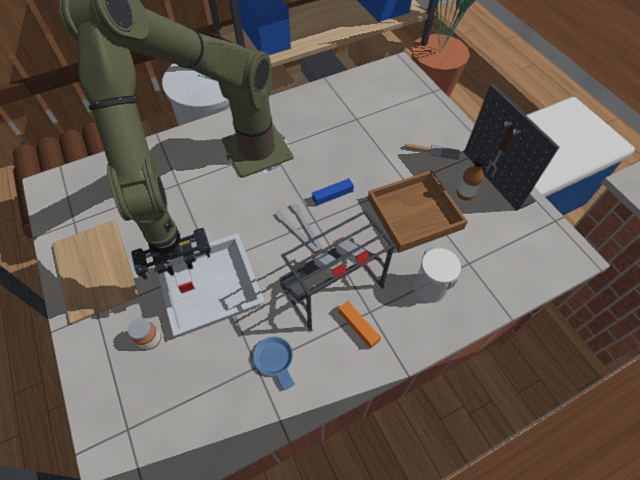

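The bar is held level over the right half of the pan (red end at (185,285)), clear of the rim. Lowering.

```bash
python3 -m inch '-0.3 0 0 0.03 0 0 0;-0.3 0 0 0.03 0 0 0;-0.3 0 0 0.03 0 0 0;-0.3 0 0 0.02 0 0 0;-0.3 0 0 0.012 0 0 0;-0.3 0 0 0.006 0 0 0;-0.3 0 0 0.003 0 0 0;-0.3 0 0 0 0 0 0'
python3 go.py .4545 -.39 .0225 0 -4
python3 -m inch '-0.3 0 0 0.002 0 0 0;-0.3 0 0 0 0 0 0'|egrep 'pos|force'
```

```text
clock: 12.72
tool_pos: [0.4551, -0.3891, 0.0336]
eef_rot: [0.034, 0.999, -0.0, 0.0]
contact_force: [-0.3, -0.6, -4.9]
opening: 0.404
finger_force: 35.0
t 12.72 pos [ 0.4551 -0.3891  0.0336] F [-0.35 -0.59 -4.94] open 0.404 grip 35.0
shift in tool axes now [ 0.0005 -0.0009  0.0111] turn [-0.     0.     0.001] dist 0.011
n 1 row [ 0.0005 -0.0009  0.0111] [-0.0003  0.0003  0.0011]
tool_pos: [0.4549, -0.3894, 0.0318]
contact_force: [0.6, -0.6, -5.5]
finger_force: 35.0
```

```bash
python3 -m inch '-0.3 0 0 0.004 0 0 0;-0.3 0 0 0.002 0 0 0;-0.3 0 0 0.001 0 0 0;-0.3 0 0 0 0 0 0'|egrep 'pos|contact'
python3 -m inch '-0.3 0 0 0.001 0 0 0;-0.3 0 0 0 0 0 0'|egrep 'pos|contact'
python3 -m inch '-0.3 0 0 0.001 0 0 0;-0.3 0 0 0 0 0 0'|egrep 'pos|contact'
```

```text
tool_pos: [0.454, -0.3888, 0.0235]
contact_force: [-0.3, -0.6, -5.8]
tool_pos: [0.4541, -0.3888, 0.0226]
contact_force: [-0.8, -0.4, -5.6]
tool_pos: [0.4541, -0.3888, 0.0216]
contact_force: [-0.8, -0.1, -5.5]
```

```bash
python3 -m inch '-0.3 0 0 0.001 0 0 0;-0.3 0 0 0 0 0 0'|egrep 'pos|contact'
python3 -m inch '-0.3 0 0 0.001 0 0 0;-0.3 0 0 0 0 0 0'|egrep 'pos|contact'
python3 -m inch '-0.3 0 0 0.0005 0 0 0;-0.3 0 0 0 0 0 0'|egrep 'pos|contact'
```

```text
tool_pos: [0.4543, -0.389, 0.021]
contact_force: [0.3, 0.2, -1.7]
tool_pos: [0.4543, -0.3889, 0.021]
contact_force: [-3.2, 1.1, 5.9]
tool_pos: [0.4542, -0.3889, 0.0209]
contact_force: [-2.8, 2.4, 10.0]
```

```bash
python3 -m inch '-0.3 0 0 -0.001 0 0 0;0.3 0 0 0 0 0 0;0.3 0 0 0 0 0 0;0.3 0 0 0 0 0 0;0.3 0 0 0 0 0 0'
python3 -m inch '0.3 0 0 -0.02 0 0 0;0.3 0 0 -0.035 0 0 0;0.3 0 0 -0.035 0 0 0;0.3 0 0 -0.035 0 0 0;0.18 0 0 -0.015 0 0 0;0.18 0 0 0 0 0 0'; python3 log.py
python3 - <<'E'
from out import *
q=get_state()['q']
mids=[np.array([.8,.6,-.6,2.2,1.7,.5,.3]),np.array([.3,.35,.3,2.0,1.5,.4,.1]),np.array([.5,.4,0,2.0,1.6,.4,.2])]
p=lane(.002,.15)
B=search(q,p,35,5.4,mids,[np.array([.6,.7,-.6,2.4,2.8,.5,-.9]),np.array([.4,.7,-.4,2.4,2.9,.5,-1])],170,bar=False)
if B: rep(B[1][:20],B[2],q,'0.18');show(B[1][20:],'0.18');print(B[2][::4].round(2),[fkp(x)[0].round(2).tolist() for x in B[2][::4]])
E
```

```text
clock: 14.47
tool_pos: [0.4545, -0.389, 0.0203]
eef_rot: [0.035, 0.999, 0.0, -0.0]
contact_force: [0.1, -0.5, 0.7]
opening: 0.646
finger_force: 0.0
clock: 14.97
tool_pos: [0.4567, -0.3904, 0.1644]
eef_rot: [0.035, 0.999, -0.002, 0.003]
contact_force: [-0.7, 0.1, 0.7]
opening: 0.593
finger_force: 0.0
q [ 0.888  0.794 -0.456  1.717  0.486  0.737  1.687] qd 0.062
rejects [27, 44, 63, 8, 0]
20 end [ 0.4   0.63 -0.69  2.48  2.48  0.62 -0.85] [ 0.508 -0.019  0.217] marg 0.08 rad/s 1.95
0.18 0.001 0.003 -0.018 0.105 0 0.005;0.18 -0.001 0.002 -0.021 0.097 -0.018 0.005;0.18 -0.003 0.002 -0.023 0.087 -0.034 0.005;0.18 -0.004 0.002 -0.025 0.075 -0.046 0.006;0.18 -0.005 0.002 -0.026 0.061 -0.056 0.007;0.18 -0.006 0.004 -0.027 0.046 -0.063 0.008;0.18 -0.006 0.005 -0.027 0.031 -0.067 0.01;0.18 -0.005 0.007 -0.027 0.016 -0.069 0.012;0.18 0.001 0.019 0.006 -0.007 -0.007 -0.013;0.18 0 0.02 0.005 -0.012 -0.014 -0.011;0.18 -0.001 0.021 0.005 -0.017 -0.019 -0.009;0.18 -0.002 0.022 0.004 -0.024 -0.024 -0.007;0.18 -0.003 0.024 0.003 -0.032 -0.028 -0.004;0.18 -0.003 0.025 0.002 -0.04 -0.031 -0.001;0.18 -0.003 0.027 0.002 -0.049 -0.033 0.003;0.18 -0.003 0.029 0.001 -0.058 -0.033 0.006;0.18 -0.002 0.031 0 -0.067 -0.031 0.011;0.18 -0.001 0.033 0 -0.076 -0.029 0.015;0.18 0 0.034 -0.001 -0.085 -0.025 0.02;0.18 0.002 0.036 -0.002 -0.093 -0.02 0.024

[[ 0.8   0.74 -0.37  1.77  0.56  0.69  1.58]
 [ 0.42  0.52 -0.06  2.    0.9   0.5   1.09]
 [ 0.13  0.39  0.13  2.19  1.35  0.38  0.51]
 [ 0.13  0.46 -0.01  2.3   1.87  0.41 -0.1 ]
 [ 0.29  0.55 -0.39  2.41  2.26  0.54 -0.57]] [[0.46, -0.39, 0.18], [0.47, -0.36, 0.27], [0.47, -0.29, 0.32], [0.5, -0.22, 0.27], [0.51, -0.12, 0.23]]
```

```bash
python3 -m inch '0.18 0.001 0.003 -0.018 0.105 0 0.005;0.18 -0.001 0.002 -0.021 0.097 -0.018 0.005;0.18 -0.003 0.002 -0.023 0.087 -0.034 0.005;0.18 -0.004 0.002 -0.025 0.075 -0.046 0.006;0.18 -0.005 0.002 -0.026 0.061 -0.056 0.007;0.18 -0.006 0.004 -0.027 0.046 -0.063 0.008;0.18 -0.006 0.005 -0.027 0.031 -0.067 0.01;0.18 -0.005 0.007 -0.027 0.016 -0.069 0.012;0.18 0.001 0.019 0.006 -0.007 -0.007 -0.013;0.18 0 0.02 0.005 -0.012 -0.014 -0.011;0.18 -0.001 0.021 0.005 -0.017 -0.019 -0.009;0.18 -0.002 0.022 0.004 -0.024 -0.024 -0.007;0.18 -0.003 0.024 0.003 -0.032 -0.028 -0.004;0.18 -0.003 0.025 0.002 -0.04 -0.031 -0.001;0.18 -0.003 0.027 0.002 -0.049 -0.033 0.003;0.18 -0.003 0.029 0.001 -0.058 -0.033 0.006;0.18 -0.002 0.031 0 -0.067 -0.031 0.011;0.18 -0.001 0.033 0 -0.076 -0.029 0.015;0.18 0 0.034 -0.001 -0.085 -0.025 0.02;0.18 0.002 0.036 -0.002 -0.093 -0.02 0.024'
python3 -m inch '0.18 0 0 0 0 0 0;0.18 0 0 0 0 0 0'; python3 log.py;python3 go.py .5347 -.0189 .1769 35 5.4
```

```text
clock: 16.63
tool_pos: [0.5055, -0.0164, 0.2138]
eef_rot: [-0.043, 0.954, 0.02, 0.297]
contact_force: [0.4, -0.2, -0.8]
opening: 0.59
finger_force: 0.0
clock: 16.8
tool_pos: [0.5052, -0.0179, 0.2133]
eef_rot: [-0.043, 0.954, 0.018, 0.296]
contact_force: [-0.2, 0.0, -0.3]
opening: 0.587
finger_force: 0.0
q [ 0.4    0.638 -0.689  2.488  2.485  0.619 -0.86 ] qd 0.057
t 16.8 pos [ 0.5052 -0.0179  0.2133] F [-0.17  0.01 -0.28] open 0.587 grip 0.0
shift in tool axes now [-0.0036 -0.004   0.0466] turn [ 0.006 -0.009 -0.006] dist 0.047
n 2 row [-0.0017 -0.002   0.0233] [ 0.003  -0.0047 -0.0028]
```

```bash
python3 -m inch '0.18 -0.0018 -0.002 0.023 0.003 -0.005 -0.003;0.18 -0.0018 -0.002 0.023 0.003 -0.005 -0.003;0.18 0 0 0 0 0 0;0.18 0 0 0 0 0 0' >/dev/null;python3 go.py .5921 -.0135 .0947 35 5.4
```

```text
t 17.13 pos [ 0.5352 -0.0199  0.1779] F [-0.41  0.41  0.64] open 0.591 grip 0.0
shift in tool axes now [0.0009 0.0012 0.101 ] turn [-0.003  0.001 -0.   ] dist 0.101
n 3 row [0.0003 0.0004 0.0337] [-0.0009  0.0004 -0.    ]
```

```bash
python3 -m inch '0.18 0 0.001 0.034 0 0 0;0.18 0 0 0.034 0 0 0;0.18 0 0 0.02 0 0 0;0.18 0 0 0.013 0 0 0;0.18 0 0 0 0 0 0;0.18 0 0 0 0 0 0'>/dev/null
python3 go.py .5921 -.0135 .0947 35 5.4
python3 -m inch '-0.3 0 0 0 0 0 0;-0.3 0 0 0 0 0 0;-0.3 0 0 0 0 0 0;-0.3 0 0 0 0 0 0;-0.3 0 0 0 0 0 0;-0.3 0 0 0 0 0 0' 35
python3 -m inch '-0.3 0 0 -0.012 0 0 0;-0.3 0 0 -0.012 0 0 0;-0.3 0 0 -0.012 0 0 0;-0.3 0 0 0 0 0 0;-0.3 0 0 0 0 0 0;-0.3 0 0 0 0 0 0'
python3 -m inch '-0.3 0 0 0 0 0 0'|grep contact;python3 -m inch '-0.3 0 0 0 0 0 0'|grep contact; python3 log.py
cat > nxt.py <<'E'
from out import *
q0=get_state()['q'];p0=fkp(q0)[0]
def go(dest,mids,qr,d,tries=170,nmax=36):
    a,s=plan_pose(q0,p0+d,35,5.4,5);rep(a,s,q0);print([clear(q) for q in s]);q=s[-1]
    B=search(q,dest,0,-4,mids,qr,tries,nmax=nmax)
    if B: rep(B[1][:20],B[2],q);show(B[1][20:],'-0.3');print(B[2][::4].round(2),[fkp(x)[0].round(2).tolist() for x in B[2][::4]])
E
```

```text
t 17.63 pos [ 0.5927 -0.013   0.0969] F [ 0.33 -0.19 -0.66] open 0.591 grip 0.0
shift in tool axes now [ 0.0018 -0.0004  0.0014] turn [-0.001  0.003  0.001] dist 0.002
n 1 row [ 0.0018 -0.0004  0.0014] [-0.0015  0.003   0.0011]
clock: 18.13
tool_pos: [0.593, -0.0129, 0.0975]
eef_rot: [-0.045, 0.952, 0.013, 0.303]
contact_force: [-3.9, -0.6, 8.0]
opening: 0.407
finger_force: 35.0
clock: 18.63
tool_pos: [0.5727, -0.0151, 0.1258]
eef_rot: [-0.045, 0.952, 0.013, 0.302]
contact_force: [-0.5, 0.5, -3.7]
opening: 0.4
finger_force: 35.0
contact_force: [0.1, -0.2, -5.2]
contact_force: [0.4, 0.4, -4.2]
q [ 0.35   0.893 -0.643  2.364  2.561  0.767 -0.829] qd 0.003
```

The middle bar weighs about 4.5 N, so it is solid too and goes in the pan's other slot.

Run:
```python
from nxt import *
go([.4615,-.29,.16],[np.array([.44,.43,-.03,2.2,2.29,.47,-.64]),np.array([.26,.35,.36,1.98,1.42,.41,.14]),np.array([.13,.39,.13,2.2,1.35,.4,.5])],[np.array([.89,.8,-.46,1.72,.48,.74,1.69])],np.array([-.08,-.02,.05]))
```

```text
5 end [ 0.43  0.76 -0.71  2.56  2.58  0.81 -0.9 ] [ 0.496 -0.034  0.177] marg 0.0 rad/s 0.52
-0.3 0.008 -0.003 -0.018 0 0.001 0;-0.3 0.008 -0.002 -0.018 0 0.001 0;-0.3 0.008 -0.002 -0.018 0 0.001 0;-0.3 0.008 -0.002 -0.018 0 0.001 0;-0.3 0.008 -0.002 -0.018 0 0.001 0
[True, True, True, True, True]
rejects [32, 8, 63, 30, 0]
20 end [ 0.78  0.76 -0.52  1.88  0.58  0.66  1.41] [ 0.464 -0.288  0.159] marg 0.04 rad/s 1.95
-0.3 0.005 -0.038 0.008 0.1 0.047 -0.007;-0.3 0.005 -0.035 0.007 0.091 0.049 -0.001;-0.3 0.004 -0.033 0.007 0.082 0.049 0.005;-0.3 0.004 -0.031 0.006 0.073 0.048 0.01;-0.3 0.003 -0.029 0.006 0.064 0.046 0.016;-0.3 0.001 -0.027 0.005 0.055 0.042 0.021;-0.3 -0.001 -0.025 0.004 0.046 0.038 0.025;-0.3 -0.003 -0.024 0.003 0.038 0.032 0.029;-0.3 -0.005 -0.022 0.002 0.031 0.026 0.032;-0.3 -0.008 -0.021 0.001 0.024 0.019 0.035;-0.3 -0.01 -0.02 0 0.018 0.01 0.037;-0.3 -0.013 -0.02 -0.001 0.014 0.002 0.038;-0.3 0.011 0.005 0.014 -0.028 0.05 -0.038;-0.3 0.011 0.006 0.012 -0.039 0.05 -0.037;-0.3 0.01 0.008 0.01 -0.05 0.048 -0.037;-0.3 0.009 0.01 0.007 -0.062 0.044 -0.038;-0.3 0.008 0.011 0.005 -0.073 0.037 -0.039;-0.3 0.006 0.012 0.001 -0.083 0.027 -0.041;-0.3 0.004 0.014 -0.002 -0.092 0.015 -0.044;-0.3 0.002 0.015 -0.006 -0.099 0.001 -0.048

[[ 0.39  0.75 -0.61  2.52  2.5   0.78 -0.83]
 [ 0.26  0.7  -0.24  2.36  2.16  0.6  -0.53]
 [ 0.14  0.68  0.1   2.2   1.74  0.41 -0.14]
 [ 0.2   0.67  0.18  2.05  1.25  0.38  0.39]
 [ 0.51  0.72 -0.19  1.95  0.84  0.52  1.  ]] [[0.5, -0.07, 0.17], [0.5, -0.2, 0.16], [0.49, -0.3, 0.19], [0.49, -0.35, 0.21], [0.47, -0.33, 0.16]]
```

Run:
```python
from nxt import *
go([.4615,-.29,.16],[np.array([.44,.43,-.03,2.2,2.29,.47,-.64]),np.array([.26,.35,.36,1.98,1.42,.41,.14]),np.array([.13,.39,.13,2.2,1.35,.4,.5]),np.array([.2,.55,.1,2.2,1.7,.4,-.1])],[np.array([.89,.8,-.46,1.72,.48,.74,1.69])],np.array([-.062,-.02,.055]),220)
```

```text
5 end [ 0.43  0.75 -0.69  2.5   2.56  0.73 -0.86] [ 0.512 -0.036  0.179] marg 0.06 rad/s 0.38
-0.3 0.004 -0.003 -0.016 0 0.001 0;-0.3 0.004 -0.003 -0.016 0 0.001 0;-0.3 0.004 -0.003 -0.016 0 0.001 0;-0.3 0.004 -0.003 -0.016 0 0.001 0;-0.3 0.004 -0.003 -0.016 0 0.001 0
[True, True, True, False, True]
rejects [30, 33, 78, 55, 0]
20 end [ 0.77  0.75 -0.5   1.89  0.58  0.65  1.42] [ 0.461 -0.289  0.159] marg 0.09 rad/s 1.94
-0.3 0.005 -0.037 0.006 0.093 0.043 -0.001;-0.3 0.005 -0.035 0.006 0.086 0.044 0.004;-0.3 0.004 -0.033 0.006 0.078 0.044 0.008;-0.3 0.004 -0.031 0.005 0.071 0.044 0.013;-0.3 0.003 -0.029 0.005 0.063 0.042 0.017;-0.3 0.002 -0.027 0.004 0.056 0.039 0.021;-0.3 0 -0.026 0.003 0.048 0.036 0.025;-0.3 -0.001 -0.024 0.003 0.041 0.031 0.028;-0.3 -0.003 -0.023 0.002 0.035 0.026 0.031;-0.3 -0.005 -0.022 0.001 0.029 0.02 0.033;-0.3 -0.008 -0.021 0 0.024 0.014 0.035;-0.3 -0.01 -0.02 -0.001 0.019 0.007 0.036;-0.3 0.011 0.005 0.015 -0.027 0.049 -0.038;-0.3 0.011 0.007 0.013 -0.038 0.05 -0.037;-0.3 0.01 0.008 0.01 -0.05 0.048 -0.037;-0.3 0.01 0.01 0.008 -0.061 0.044 -0.037;-0.3 0.008 0.011 0.004 -0.073 0.037 -0.038;-0.3 0.006 0.013 0.001 -0.083 0.027 -0.041;-0.3 0.005 0.014 -0.003 -0.092 0.015 -0.044;-0.3 0.002 0.015 -0.007 -0.1 0.001 -0.049

[[ 0.4   0.73 -0.59  2.47  2.49  0.7  -0.8 ]
 [ 0.26  0.69 -0.22  2.33  2.17  0.54 -0.52]
 [ 0.13  0.68  0.15  2.19  1.77  0.37 -0.16]
 [ 0.16  0.68  0.24  2.05  1.23  0.33  0.4 ]
 [ 0.5   0.72 -0.16  1.96  0.83  0.5   1.01]] [[0.51, -0.07, 0.17], [0.51, -0.2, 0.17], [0.49, -0.3, 0.19], [0.49, -0.36, 0.21], [0.47, -0.33, 0.16]]
```

```bash
python3 -m inch '-0.3 0.0085 -0.003 -0.016 0 0.001 0;-0.3 0.0085 -0.003 -0.016 0 0.001 0;-0.3 0.0085 -0.003 -0.016 0 0.001 0;-0.3 -0.002 -0.003 -0.017 0 0.001 0;-0.3 -0.002 -0.003 -0.017 0 0.001 0;-0.3 0 0 0 0 0 0'; python3 log.py
python3 -m inch '-0.3 0.005 -0.037 0.006 0.093 0.043 -0.001;-0.3 0.005 -0.035 0.006 0.086 0.044 0.004;-0.3 0.004 -0.033 0.006 0.078 0.044 0.008;-0.3 0.004 -0.031 0.005 0.071 0.044 0.013;-0.3 0.003 -0.029 0.005 0.063 0.042 0.017;-0.3 0.002 -0.027 0.004 0.056 0.039 0.021;-0.3 0 -0.026 0.003 0.048 0.036 0.025;-0.3 -0.001 -0.024 0.003 0.041 0.031 0.028;-0.3 -0.003 -0.023 0.002 0.035 0.026 0.031;-0.3 -0.005 -0.022 0.001 0.029 0.02 0.033;-0.3 -0.008 -0.021 0 0.024 0.014 0.035;-0.3 -0.01 -0.02 -0.001 0.019 0.007 0.036;-0.3 0.011 0.005 0.015 -0.027 0.049 -0.038;-0.3 0.011 0.007 0.013 -0.038 0.05 -0.037;-0.3 0.01 0.008 0.01 -0.05 0.048 -0.037;-0.3 0.01 0.01 0.008 -0.061 0.044 -0.037;-0.3 0.008 0.011 0.004 -0.073 0.037 -0.038;-0.3 0.006 0.013 0.001 -0.083 0.027 -0.041;-0.3 0.005 0.014 -0.003 -0.092 0.015 -0.044;-0.3 0.002 0.015 -0.007 -0.1 0.001 -0.049'
python3 -m inch '-0.3 0 0 0 0 0 0;-0.3 0 0 0 0 0 0'>/dev/null; python3 log.py; python3 go.py .4615 -.289 .0225 0 -4
```

```text
clock: 19.3
tool_pos: [0.5086, -0.0364, 0.1819]
eef_rot: [-0.045, 0.953, 0.013, 0.3]
contact_force: [-0.4, 0.0, -3.8]
opening: 0.405
finger_force: 35.0
q [ 0.434  0.741 -0.692  2.511  2.563  0.733 -0.867] qd 0.057
clock: 20.97
tool_pos: [0.4583, -0.2874, 0.1589]
eef_rot: [0.033, 0.999, 0.003, -0.001]
contact_force: [0.0, 0.4, -5.3]
opening: 0.406
finger_force: 35.0
q [ 0.776  0.751 -0.498  1.891  0.574  0.644  1.417] qd 0.072
t 21.13 pos [ 0.4583 -0.2905  0.1592] F [ 0.23  0.11 -4.35] open 0.407 grip 35.0
shift in tool axes now [-0.003   0.0018  0.1367] turn [-0.001  0.    -0.004] dist 0.137
n 4 row [-0.0008  0.0004  0.0342] [-0.0002  0.0001 -0.001 ]
```

```bash
python3 -m inch '-0.3 -0.001 0.001 0.03 0 0 0;-0.3 -0.001 0.001 0.03 0 0 0;-0.3 -0.001 0 0.03 0 0 0;-0.3 0 0 0.02 0 0 0;-0.3 0 0 0.012 0 0 0;-0.3 0 0 0.006 0 0 0;-0.3 0 0 0.003 0 0 0;-0.3 0 0 0 0 0 0;-0.3 0 0 0 0 0 0'|egrep 'pos|contact'
python3 -m inch '-0.3 0 0 0.002 0 0 0;-0.3 0 0 0 0 0 0'|egrep 'pos|contact'
```

```text
tool_pos: [0.463, -0.2872, 0.0299]
contact_force: [-1.2, 0.5, -4.7]
tool_pos: [0.4627, -0.2877, 0.0279]
contact_force: [-0.3, -0.5, -5.4]
```

```bash
python3 -m inch '-0.3 0 0 0.003 0 0 0;-0.3 0 0 0.001 0 0 0;-0.3 0 0 0 0 0 0'|egrep 'pos|contact'
python3 -m inch '-0.3 0 0 0.001 0 0 0;-0.3 0 0 0 0 0 0'|egrep 'pos|contact'
python3 -m inch '-0.3 0 0 0.001 0 0 0;-0.3 0 0 0 0 0 0'|egrep 'pos|contact'
```

```text
tool_pos: [0.4622, -0.2875, 0.0232]
contact_force: [0.0, -0.2, -4.3]
tool_pos: [0.4623, -0.2875, 0.0224]
contact_force: [-0.2, -0.1, -3.4]
tool_pos: [0.4624, -0.2875, 0.0224]
contact_force: [-2.6, 1.2, 6.3]
```

```bash
python3 -m inch '-0.3 0 0 -0.0005 0 0 0;0.3 0 0 0 0 0 0;0.3 0 0 0 0 0 0;0.3 0 0 0 0 0 0;0.3 0 0 0 0 0 0'|egrep 'pos|contact|opening'
python3 -m inch '0.3 0 0 -0.02 0 0 0;0.3 0 0 -0.035 0 0 0;0.3 0 0 -0.035 0 0 0;0.3 0 0 -0.035 0 0 0;0.18 0 0 -0.015 0 0 0;0.18 0 0 0 0 0 0'|grep pos; python3 log.py
python3 - <<'E'
from out import *
q=get_state()['q']
mids=[np.array([.13,.39,.13,2.2,1.35,.4,.5]),np.array([.1,.46,0,2.3,1.87,.41,-.1]),np.array([.3,.4,-.2,2.0,1.6,.4,.2])]
p=lane(.08,.12)
B=search(q,p,35,5.4,mids,[np.array([.2,.7,-.7,2.45,2.4,.75,-.85])],200,bar=False)
if B: rep(B[1][:20],B[2],q,'0.18');show(B[1][20:],'0.18');print(B[2][::4].round(2),[fkp(x)[0].round(2).tolist() for x in B[2][::4]])
E
```

```text
tool_pos: [0.4626, -0.2874, 0.0218]
contact_force: [0.6, -0.1, -0.2]
opening: 0.646
tool_pos: [0.4643, -0.2881, 0.1655]
q [ 0.775  0.745 -0.51   1.882  0.575  0.655  1.413] qd 0.063
rejects [17, 15, 81, 42, 0]
19 end [ 0.23  0.74 -0.82  2.48  2.26  0.84 -0.84] [0.517 0.057 0.191] marg 0.08 rad/s 1.89
0.18 0.018 0.013 -0.006 0.08 0.028 -0.064;0.18 0.015 0.011 -0.009 0.08 0.015 -0.064;0.18 0.012 0.009 -0.011 0.079 0.002 -0.064;0.18 0.01 0.008 -0.013 0.076 -0.011 -0.064;0.18 0.007 0.007 -0.014 0.072 -0.022 -0.064;0.18 0.005 0.007 -0.016 0.066 -0.033 -0.063;0.18 0.003 0.007 -0.017 0.059 -0.043 -0.062;0.18 0.001 0.007 -0.018 0.051 -0.051 -0.061;0.18 -0.02 0.007 0.003 0.005 -0.04 0.037;0.18 -0.021 0.009 0.003 -0.001 -0.045 0.039;0.18 -0.021 0.012 0.003 -0.009 -0.048 0.042;0.18 -0.021 0.014 0.003 -0.017 -0.051 0.045;0.18 -0.02 0.017 0.003 -0.026 -0.051 0.049;0.18 -0.019 0.02 0.003 -0.034 -0.051 0.052;0.18 -0.018 0.023 0.003 -0.043 -0.049 0.056;0.18 -0.016 0.025 0.003 -0.052 -0.046 0.059;0.18 -0.014 0.027 0.003 -0.06 -0.041 0.063;0.18 -0.011 0.029 0.003 -0.068 -0.036 0.067;0.18 -0.008 0.031 0.003 -0.075 -0.029 0.071

[[ 0.68  0.7  -0.45  1.96  0.65  0.63  1.35]
 [ 0.31  0.54 -0.21  2.25  1.1   0.54  0.96]
 [ 0.12  0.46 -0.22  2.47  1.63  0.59  0.4 ]
 [ 0.14  0.56 -0.41  2.48  1.93  0.67 -0.14]
 [ 0.2   0.67 -0.67  2.48  2.16  0.78 -0.62]] [[0.45, -0.27, 0.17], [0.4, -0.23, 0.21], [0.4, -0.18, 0.24], [0.46, -0.11, 0.22], [0.51, -0.0, 0.2]]
```

```bash
python3 -m inch '0.18 0.018 0.013 -0.006 0.08 0.028 -0.064;0.18 0.015 0.011 -0.009 0.08 0.015 -0.064;0.18 0.012 0.009 -0.011 0.079 0.002 -0.064;0.18 0.01 0.008 -0.013 0.076 -0.011 -0.064;0.18 0.007 0.007 -0.014 0.072 -0.022 -0.064;0.18 0.005 0.007 -0.016 0.066 -0.033 -0.063;0.18 0.003 0.007 -0.017 0.059 -0.043 -0.062;0.18 0.001 0.007 -0.018 0.051 -0.051 -0.061;0.18 -0.02 0.007 0.003 0.005 -0.04 0.037;0.18 -0.021 0.009 0.003 -0.001 -0.045 0.039;0.18 -0.021 0.012 0.003 -0.009 -0.048 0.042;0.18 -0.021 0.014 0.003 -0.017 -0.051 0.045;0.18 -0.02 0.017 0.003 -0.026 -0.051 0.049;0.18 -0.019 0.02 0.003 -0.034 -0.051 0.052;0.18 -0.018 0.023 0.003 -0.043 -0.049 0.056;0.18 -0.016 0.025 0.003 -0.052 -0.046 0.059;0.18 -0.014 0.027 0.003 -0.06 -0.041 0.063;0.18 -0.011 0.029 0.003 -0.068 -0.036 0.067;0.18 -0.008 0.031 0.003 -0.075 -0.029 0.071;0.18 0 0 0 0 0 0'
python3 -m inch '0.18 0 0 0 0 0 0'>/dev/null; python3 log.py;python3 go.py .5274 .0587 .1769 35 5.4;python3 go.py .5859 .0643 .0945 35 5.4
```

```text
clock: 25.22
tool_pos: [0.5149, 0.0612, 0.1872]
eef_rot: [-0.045, 0.954, 0.019, 0.296]
contact_force: [0.4, -0.6, 0.2]
opening: 0.589
finger_force: 0.0
q [ 0.231  0.751 -0.811  2.482  2.272  0.834 -0.843] qd 0.043
t 25.3 pos [0.5144 0.0577 0.1873] F [ 0.29 -0.4   0.93] open 0.589 grip 0.0
shift in tool axes now [-0.0049 -0.0003  0.0159] turn [ 0.003 -0.01  -0.001] dist 0.017
n 1 row [-0.0049 -0.0003  0.0159] [ 0.0026 -0.0104 -0.0007]
t 25.3 pos [0.5144 0.0577 0.1873] F [ 0.29 -0.4   0.93] open 0.589 grip 0.0
shift in tool axes now [-0.0068 -0.0005  0.1171] turn [ 0.003 -0.01  -0.001] dist 0.117
n 4 row [-0.0016 -0.0001  0.0293] [ 0.0006 -0.0026 -0.0002]
```

```bash
python3 -m inch '0.18 -0.006 0 0.016 0.003 -0.01 0;0.18 0 0 0 0 0 0;0.18 0 0 0 0 0 0'>/dev/null;python3 go.py .5859 .0643 .0945 35 5.4
python3 -m inch '0.18 0 0 0.034 0 0 0;0.18 0 0 0.034 0 0 0;0.18 0 0 0.02 0 0 0;0.18 0 0 0.011 0 0 0;0.18 0 0 0 0 0 0;0.18 0 0 0 0 0 0'>/dev/null
python3 go.py .5859 .0643 .0945 35 5.4
```

```text
t 25.55 pos [0.5287 0.058  0.1783] F [ 0.25 -0.53 -0.69] open 0.594 grip 0.0
shift in tool axes now [0.001  0.0012 0.1017] turn [-0.003  0.001 -0.001] dist 0.102
n 3 row [0.0003 0.0004 0.0339] [-0.001   0.0003 -0.0004]
t 26.05 pos [0.585  0.0641 0.0982] F [-0.45  0.35  0.16] open 0.59 grip 0.0
shift in tool axes now [0.0014 0.0002 0.0036] turn [-0.001  0.002 -0.001] dist 0.004
n 1 row [0.0014 0.0002 0.0036] [-0.0011  0.0019 -0.0008]
```

```bash
python3 -m inch '0.18 0.001 0 0.002 0 0 0;-0.3 0 0 0 0 0 0;-0.3 0 0 0 0 0 0;-0.3 0 0 0 0 0 0;-0.3 0 0 0 0 0 0;-0.3 0 0 0 0 0 0;-0.3 0 0 0 0 0 0' 35
python3 -m inch '-0.3 0 0 -0.012 0 0 0;-0.3 0 0 -0.012 0 0 0;-0.3 0 0 -0.012 0 0 0;-0.3 0 0 0 0 0 0;-0.3 0 0 0 0 0 0;-0.3 0 0 0 0 0 0'
python3 -m inch '-0.3 0 0 0 0 0 0'|grep contact;python3 -m inch '-0.3 0 0 0 0 0 0'|grep contact; python3 log.py
python3 - <<'E'
from nxt import *
# crate slot y=-50: (.505,.357)+R(-4.2)(0,-.05)
go([.5015,.307,.17],[np.array([.2,.6,-.6,2.2,1.9,.7,-.4]),np.array([0,.6,-.5,2.0,1.4,.7,-.1]),np.array([-.1,.6,-.5,2.0,1.2,.6,0]),np.array([0,.5,-.7,2.2,1.6,.7,-.2])],[np.array([-.33,.88,-.67,1.66,.69,.85,.21]),np.array([-.26,.76,-.62,1.73,.57,.85,.35])],np.array([-.064,.01,.054]),220)
E
```

```text
clock: 26.63
tool_pos: [0.5861, 0.0644, 0.0966]
eef_rot: [-0.044, 0.952, 0.014, 0.302]
contact_force: [-2.4, -0.2, 6.0]
opening: 0.405
finger_force: 35.0
clock: 27.13
tool_pos: [0.5657, 0.0621, 0.1254]
eef_rot: [-0.044, 0.952, 0.014, 0.302]
contact_force: [-0.3, 0.2, -1.4]
opening: 0.4
finger_force: 35.0
contact_force: [0.2, -0.0, -1.6]
contact_force: [-0.4, 0.7, -2.0]
q [ 0.217  0.929 -0.765  2.377  2.365  0.914 -0.818] qd 0.003
5 end [ 0.18  0.79 -0.83  2.53  2.27  0.93 -0.91] [0.502 0.071 0.178] marg 0.03 rad/s 0.39
-0.3 0.004 0.003 -0.016 0 0.001 -0;-0.3 0.004 0.003 -0.016 0 0.001 -0;-0.3 0.004 0.003 -0.016 0 0.001 -0;-0.3 0.004 0.003 -0.016 0 0.001 -0;-0.3 0.004 0.003 -0.016 0 0.001 -0
[True, True, True, False, True]
rejects [8, 0, 16, 183, 0]
15 end [-0.25  0.82 -0.69  1.73  0.68  0.84  0.25] [0.502 0.308 0.171] marg 0.07 rad/s 1.9
-0.3 0.002 -0.006 0 0.068 0.043 -0.058;-0.3 0.003 -0.002 -0.003 0.055 0.047 -0.051;-0.3 0.004 0.001 -0.005 0.042 0.05 -0.045;-0.3 0.004 0.005 -0.007 0.028 0.052 -0.04;-0.3 0.004 0.009 -0.009 0.013 0.051 -0.036;-0.3 0.004 0.013 -0.011 -0.001 0.048 -0.032;-0.3 0.003 0.017 -0.012 -0.015 0.044 -0.03;-0.3 0.002 0.021 -0.014 -0.028 0.038 -0.028;-0.3 0.001 0.025 -0.015 -0.04 0.03 -0.028;-0.3 -0.001 0.029 -0.016 -0.051 0.022 -0.028;-0.3 -0.022 0.018 0.009 -0.031 0.033 0.093;-0.3 -0.021 0.02 0.009 -0.031 0.033 0.091;-0.3 -0.02 0.022 0.009 -0.031 0.032 0.089;-0.3 -0.019 0.024 0.01 -0.032 0.03 0.086;-0.3 -0.018 0.026 0.01 -0.032 0.029 0.084

[[ 0.11  0.75 -0.76  2.49  2.16  0.88 -0.81]
 [-0.14  0.64 -0.56  2.35  1.62  0.7  -0.29]
 [-0.22  0.58 -0.64  2.2   1.05  0.72  0.25]
 [-0.23  0.72 -0.69  1.9   0.77  0.8   0.3 ]] [[0.5, 0.06, 0.18], [0.47, 0.08, 0.19], [0.43, 0.16, 0.21], [0.47, 0.26, 0.19]]
```

About 1.6 N, so the left bar is hollow and goes in the crate.

```bash
python3 -m inch '-0.3 0.0085 0.003 -0.016 0 0.001 0;-0.3 0.0085 0.003 -0.016 0 0.001 0;-0.3 0.0085 0.003 -0.016 0 0.001 0;-0.3 -0.002 0.003 -0.017 0 0.001 0;-0.3 -0.002 0.003 -0.017 0 0.001 0;-0.3 0 0 0 0 0 0'; python3 log.py
python3 -m inch '-0.3 0.002 -0.006 0 0.068 0.043 -0.058;-0.3 0.003 -0.002 -0.003 0.055 0.047 -0.051;-0.3 0.004 0.001 -0.005 0.042 0.05 -0.045;-0.3 0.004 0.005 -0.007 0.028 0.052 -0.04;-0.3 0.004 0.009 -0.009 0.013 0.051 -0.036;-0.3 0.004 0.013 -0.011 -0.001 0.048 -0.032;-0.3 0.003 0.017 -0.012 -0.015 0.044 -0.03;-0.3 0.002 0.021 -0.014 -0.028 0.038 -0.028;-0.3 0.001 0.025 -0.015 -0.04 0.03 -0.028;-0.3 -0.001 0.029 -0.016 -0.051 0.022 -0.028;-0.3 -0.022 0.018 0.009 -0.031 0.033 0.093;-0.3 -0.021 0.02 0.009 -0.031 0.033 0.091;-0.3 -0.02 0.022 0.009 -0.031 0.032 0.089;-0.3 -0.019 0.024 0.01 -0.032 0.03 0.086;-0.3 -0.018 0.026 0.01 -0.032 0.029 0.084;-0.3 0 0 0 0 0 0;-0.3 0 0 0 0 0 0'
python3 log.py; python3 go.py .5015 .307 .027 0 -4.2
```

```text
clock: 27.8
tool_pos: [0.4991, 0.0723, 0.1816]
eef_rot: [-0.045, 0.953, 0.014, 0.3]
contact_force: [0.5, 0.0, -1.4]
opening: 0.406
finger_force: 35.0
q [ 0.177  0.781 -0.842  2.535  2.263  0.937 -0.912] qd 0.056
clock: 29.22
tool_pos: [0.5006, 0.3081, 0.1702]
eef_rot: [0.035, 0.999, -0.002, -0.001]
contact_force: [-1.3, -0.9, -1.5]
opening: 0.405
finger_force: 35.0
q [-0.251  0.823 -0.685  1.738  0.678  0.836  0.247] qd 0.074
t 29.22 pos [0.5006 0.3081 0.1702] F [-1.33 -0.9  -1.47] open 0.405 grip 35.0
shift in tool axes now [-0.0011 -0.0005  0.1432] turn [-0.004 -0.001  0.004] dist 0.143
n 4 row [-0.0003 -0.0002  0.0358] [-0.0009 -0.0002  0.001 ]
```

```bash
python3 -m inch '-0.3 0 0 0.03 -0.002 0 0.002;-0.3 0 0 0.03 -0.002 0 0.002;-0.3 0 0 0.03 0 0 0;-0.3 0 0 0.02 0 0 0;-0.3 0 0 0.012 0 0 0;-0.3 0 0 0.006 0 0 0;-0.3 0 0 0.003 0 0 0;-0.3 0 0 0.003 0 0 0;-0.3 0 0 0 0 0 0;-0.3 0 0 0 0 0 0'|egrep 'pos|contact'
python3 -m inch '-0.3 0 0 0.002 0 0 0;-0.3 0 0 0 0 0 0'|egrep 'pos|contact'
```

```text
tool_pos: [0.5006, 0.3091, 0.0394]
contact_force: [-0.1, -0.6, -1.6]
tool_pos: [0.5004, 0.3089, 0.0369]
contact_force: [0.3, 0.8, -1.4]
```

```bash
python3 -m inch '-0.3 0 0 0.004 0 0 0;-0.3 0 0 0.003 0 0 0;-0.3 0 0 0.001 0 0 0;-0.3 0 0 0 0 0 0'|egrep 'pos|contact'
python3 -m inch '-0.3 0 0 0.001 0 0 0;-0.3 0 0 0 0 0 0'|egrep 'pos|contact'
python3 -m inch '-0.3 0 0 0.001 0 0 0;-0.3 0 0 0 0 0 0'|egrep 'pos|contact'
```

```text
tool_pos: [0.4999, 0.3086, 0.028]
contact_force: [0.3, 0.6, -1.0]
tool_pos: [0.5001, 0.3088, 0.0275]
contact_force: [-0.3, 0.4, -0.2]
tool_pos: [0.5001, 0.3089, 0.0274]
contact_force: [-2.5, -2.4, 7.7]
```

```bash
python3 -m inch '-0.3 0 0 -0.0008 0 0 0;0.3 0 0 0 0 0 0;0.3 0 0 0 0 0 0;0.3 0 0 0 0 0 0;0.3 0 0 0 0 0 0'|egrep 'pos|contact|opening'
python3 -m inch '0.3 0 0 -0.02 0 0 0;0.3 0 0 -0.035 0 0 0;0.3 0 0 -0.035 0 0 0;0.3 0 0 -0.035 0 0 0;0.3 0 0 -0.035 0 0 0;0.3 0 0 -0.035 0 0 0;0.3 0 0 0 0 0 0;0.3 0 0 0 0 0 0'|egrep 'clock|pos'
python3 - <<'E'
from plant import *
import cv2
from h import *
for n in("scene","side"):
    p,d=snapshot(n);cv2.imwrite(f"pics/{n}2.png",p[:,:,::-1]);m=camera_model(n);W=cloud(d,m["intrinsics"],m["dist"],m["view"])
    for nm,(x,y),z in(('pan',(.458,-.34),.041),('crate',(.505,.357),.046)):
        k=(abs(W[...,0]-x)<.1)&(abs(W[...,1]-y)<.1)&(abs(W[...,2]-z)<.006)
        c,l,st,ce=cv2.connectedComponentsWithStats(k.astype(np.uint8))
        for i in range(1,c):
            if st[i,4]>60:q=W[l==i];r=cv2.minAreaRect(q[:,:2].astype(np.float32));print(n,nm,st[i,4],np.round(r[0],3),np.round(r[1],3),round(r[2],1),np.percentile(q[:,2],[5,95]).round(3))
E
```

```text
tool_pos: [0.5002, 0.3089, 0.0271]
contact_force: [0.3, 0.2, -0.1]
opening: 0.642
clock: 31.97
tool_pos: [0.5007, 0.3091, 0.2242]
scene pan 515 [ 0.459 -0.288] [0.037 0.143] 86.0 [0.037 0.044]
scene pan 545 [ 0.454 -0.388] [0.037 0.144] 86.2 [0.037 0.044]
scene crate 432 [0.497 0.307] [0.04  0.143] 84.8 [0.042 0.05 ]
side pan 253 [ 0.45  -0.385] [0.044 0.144] 86.5 [0.036 0.043]
side pan 279 [ 0.456 -0.284] [0.044 0.141] 84.8 [0.037 0.044]
side crate 669 [0.496 0.311] [0.04  0.144] 86.1 [0.042 0.049]
```

View pics/scene2.png

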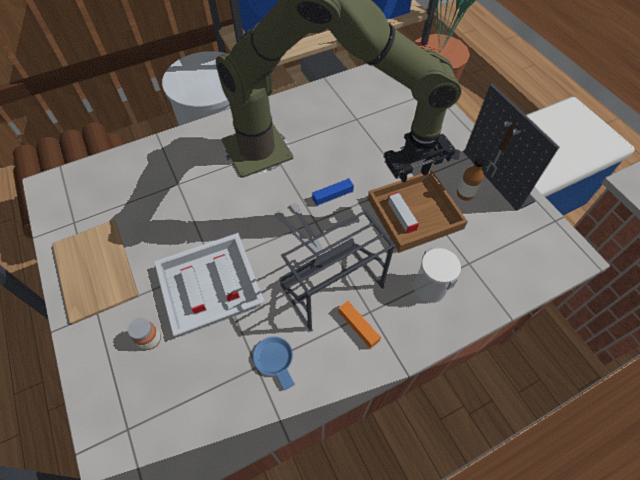

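The picture shows two bars flat side by side in the pan, at (190,290) and (225,278), and one flat in the crate at (402,212). The bar tops are at the right heights, the other things stand where they did, and the arm is clear.

```bash
python3 -c "
from plant import r
print(r.finish_job())"
```

```text
the job is handed in; nothing more can be done
None
```

I handed the job in at about 32 s: the right- and middle-lane bars felt solid and lie flat side by side in the pan, the left-lane bar felt hollow and lies flat in the crate, and nothing else was moved.

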